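# Load the burn-in dock and wind its timer

## Robot

A 7-joint arm with a two-finger parallel gripper is mounted at the origin on the work surface. World frame = base frame: x ahead of the robot, y to its left, z up, the work surface at z = 0. Lengths are in m, angles in rad, forces in N, time in s.
With the tool pointing down it reaches from about 0.425 to 0.975 m from the base axis. Payload 16.7 kg.
Tool frame: the origin (TCP) lies on the mounting face of the last link; the fingertips stand 173 mm ahead of it and the grasp point (between the pads) lies 155 mm ahead of it (ctrl.grip_depth is the distance from the TCP to the grasp point, in m); x points along the fingers, y is the direction in which the jaws open and shut, and the axes are right-handed (so a half turn about x gives the same grasp; the last joint's range is limited). The gripper opens to 85 mm and grips with 20 to 120 N. Pads are 22 mm wide; open, the fingers measure 114 mm over their backs; the gripper's body (76 mm by 85 mm) begins 54 mm behind the grasp point. The pads swing forward as they close: fully open they stand 13 mm farther back than shut.
Start: joints at [1.125, 0.426, 0.074, 1.606, -0.034, 1.111, -0.067], TCP at [0.197, -0.646, 0.405] pointing down, gripper open.
Joint ranges: [-2.85, 2.85], [-0.5, 2.14], [-1.23, 1.37], [0.21, 2.46], [-1.02, 4.16], [0.16, 2.05], [-2.73, 2.73]. Speed limits (rad/s): [1.89, 1.89, 2.39, 2.39, 3.01, 3.01, 3.01].

## Interface

Orientations are given as a unit quaternion [x, y, z, w].
In Python, from plant import ctrl, viewer, nets gives the robot as it stands.
- The arm moves only by the shell command python3 -m pendant 'ROWS' [FORCE]. ROWS is JSON, one flat list of numbers, 7 for each row, row after row: the turn, a rotation vector about the tool's x, y, z in degrees, then the shift along the tool's x, y, z in cm, then the closure, from 0 (fully open) to 1 (shut). A call has 1 to 12 rows; each row shifts and turns the pose as measured when the row begins, along the tool's axes as they then stand; what a row does not reach is not made up. A row lasts 1/10 s, in which the tool goes at most 50 mm and 8.59 degrees, less where a joint would pass 70% of its speed; a pose out of reach is approached as far as the arm can. A call with a gripper value outside its range is refused whole. The fingers move at their own pace and stop on an object; FORCE is the grip in N (left out, the last holds). Time passes only in rows, so rows that do not move let the fingers close. It gives the time, the measured TCP pose, the force and the opening at its end, in the units of the state.
- ctrl.get_obs(): the state, without advancing time (a new reading comes with each control period).
- viewer.grab_frame(name): name is "scene" or "top"; returns the picture (480x640x3 uint8, red, green, blue); there is no depth.
- viewer.camera_model(name): a dict with "fx", "fy", "cx", "cy" (pixels), "R" (3x3) and "t" (3): a world point X has camera coordinates R X + t. Camera axes: x right, y down, z forward; pixel columns grow to the right and rows downward; lengths in m; the calibration is good to about 2 mm. A picture is of the moment at which its call begins. camera_model takes no time and is no camera call.
- ctrl.job_done(): hands the job in, once; it reports no verdict.
Trained networks look in the newest picture that a camera, given by its name, has taken for a name from the list of things; names that differ only in an ending like _2 or _b are one class to them, and where a whole thing is asked for, a point or a joint stands for the part that bears it (a point fixed in the world has none). Each returns a list of dicts, best first, with "p" (0 to 1); they miss things now and then, are a little off and sometimes report something else, mostly with a low value. They report only what shows in the picture. A call takes as long as a camera call. They do not tell look-alikes from the thing itself.
- nets.cut_out(camera, query): "pixels" (480x640 bool, what is visible of it).
- nets.mark_of(camera, query): "centre" ([x, y, z] in m, in world coordinates, good to about 4 mm: a listed point, or the origin of a listed thing).
The state is a dict: "time_s": time; "q": joint angles; "joint_velocities": joint speeds; "joint_torque": joint torques, N m; "ee_pos": TCP position; "tcp_rot": TCP orientation; "force": force on the tool from outside, world axes, zero at the start; "ft_torque": the same for the moment, N m; "width": finger opening in m.
Only numpy, scipy, OpenCV 4.12 (cv2) and the standard library are available. Lean on these libraries where they do the work, as an engineer would, in place of code of your own. Each camera call takes 0.05 s, during which the arm holds its last target.

## Task

Slide every loose board carrier lying on the bench nose first into a free bay of the burn-in dock until it is fully home, leaving the carrier that is already in the dock where it is. Then wind the timer's key clockwise until its arrow points to the mark with as many dots as there are carriers in the dock, counting the one that was already there. Leave the other things on the bench alone.

Things in the scene. Friction and masses are not known exactly. Their poses are not given: they have to be found in the camera images.
- board0: Loose board carrier lying flat on the bench (three or four of these four are there; an absent one reads None): grey plate 130 long (x) x 40 (y) x 6 thick with a bare circuit board on it (top at 9), nose (+x) corners rounded, and a black upright grip tab 10 (x) x 26 (y) centred at x = -55, top 46 above the underside. Origin: middle of the underside. About 0.12 kg (0.08 to 0.17).
- board1: Loose board carrier lying flat on the bench (three or four of these four are there; an absent one reads None): grey plate 130 long (x) x 40 (y) x 6 thick with a bare circuit board on it (top at 9), nose (+x) corners rounded, and a black upright grip tab 10 (x) x 26 (y) centred at x = -55, top 46 above the underside. Origin: middle of the underside. About 0.12 kg (0.08 to 0.17).
- board2: Loose board carrier lying flat on the bench (three or four of these four are there; an absent one reads None): grey plate 130 long (x) x 40 (y) x 6 thick with a bare circuit board on it (top at 9), nose (+x) corners rounded, and a black upright grip tab 10 (x) x 26 (y) centred at x = -55, top 46 above the underside. Origin: middle of the underside. About 0.12 kg (0.08 to 0.17).
- board3: Loose board carrier lying flat on the bench (three or four of these four are there; an absent one reads None): grey plate 130 long (x) x 40 (y) x 6 thick with a bare circuit board on it (top at 9), nose (+x) corners rounded, and a black upright grip tab 10 (x) x 26 (y) centred at x = -55, top 46 above the underside. Origin: middle of the underside. About 0.12 kg (0.08 to 0.17).
- parked0: Carrier fully home in bay1 at the start (only one of the five parked ones is there, the others read None): grey plate 130 long (x) x 40 (y) x 6 thick with a bare circuit board on it (top at 9), nose (+x) corners rounded, and a black upright grip tab 10 (x) x 26 (y) centred at x = -55, top 46 above the underside. Origin: middle of the underside. About 0.12 kg (0.08 to 0.17).
- parked1: Carrier fully home in bay2 at the start (only one of the five parked ones is there, the others read None): grey plate 130 long (x) x 40 (y) x 6 thick with a bare circuit board on it (top at 9), nose (+x) corners rounded, and a black upright grip tab 10 (x) x 26 (y) centred at x = -55, top 46 above the underside. Origin: middle of the underside. About 0.12 kg (0.08 to 0.17).
- parked2: Carrier fully home in bay3 at the start (only one of the five parked ones is there, the others read None): grey plate 130 long (x) x 40 (y) x 6 thick with a bare circuit board on it (top at 9), nose (+x) corners rounded, and a black upright grip tab 10 (x) x 26 (y) centred at x = -55, top 46 above the underside. Origin: middle of the underside. About 0.12 kg (0.08 to 0.17).
- parked3: Carrier fully home in bay4 at the start (only one of the five parked ones is there, the others read None): grey plate 130 long (x) x 40 (y) x 6 thick with a bare circuit board on it (top at 9), nose (+x) corners rounded, and a black upright grip tab 10 (x) x 26 (y) centred at x = -55, top 46 above the underside. Origin: middle of the underside. About 0.12 kg (0.08 to 0.17).
- parked4: Carrier fully home in bay5 at the start (only one of the five parked ones is there, the others read None): grey plate 130 long (x) x 40 (y) x 6 thick with a bare circuit board on it (top at 9), nose (+x) corners rounded, and a black upright grip tab 10 (x) x 26 (y) centred at x = -55, top 46 above the underside. Origin: middle of the underside. About 0.12 kg (0.08 to 0.17).
- dock: Fixed dock: a row of five open-fronted bays, 17 high and 80 deep, the rear 50 under a clear roof, before a grey box 75 deep, 269 wide, 50 high. Origin: on the bench, middle of the row of mouths; x runs into the bays, y across them, z up. Walls between bays are 9 thick with rounded noses (radius 4.5).
- bay1 (a point): Middle of the mouth of bay 1 (dock y = -104) at bench level; x runs in. Bay 43 wide, 14 high inside, floor = bench top, stop 80 behind the mouth; next bay 52 away. A carrier enters nose first; fully home its nose touches the stop, its origin is 15 inside the mouth and its tab's centre 40 outside.
- bay2 (a point): Middle of the mouth of bay 2 (dock y = -52) at bench level; x runs in. Bay 43 wide, 14 high inside, floor = bench top, stop 80 behind the mouth; next bay 52 away. A carrier enters nose first; fully home its nose touches the stop, its origin is 15 inside the mouth and its tab's centre 40 outside.
- bay3 (a point): Middle of the mouth of bay 3 (dock y = +0) at bench level; x runs in. Bay 43 wide, 14 high inside, floor = bench top, stop 80 behind the mouth; next bay 52 away. A carrier enters nose first; fully home its nose touches the stop, its origin is 15 inside the mouth and its tab's centre 40 outside.
- bay4 (a point): Middle of the mouth of bay 4 (dock y = +52) at bench level; x runs in. Bay 43 wide, 14 high inside, floor = bench top, stop 80 behind the mouth; next bay 52 away. A carrier enters nose first; fully home its nose touches the stop, its origin is 15 inside the mouth and its tab's centre 40 outside.
- bay5 (a point): Middle of the mouth of bay 5 (dock y = +104) at bench level; x runs in. Bay 43 wide, 14 high inside, floor = bench top, stop 80 behind the mouth; next bay 52 away. A carrier enters nose first; fully home its nose touches the stop, its origin is 15 inside the mouth and its tab's centre 40 outside.
- timer: Fixed round wind-up timer, 104 across, 28 high, white dial on top. Origin: centre of its underside. A plain line (zero) on the dial's -x side, then, clockwise from above, marks of one, two, three, four and five dots, 60 degrees (1.047 rad) apart, 42 from the axis.
- key (a joint): Timer's wing key, rad: 0 = its small black arrow (just over the dial) points at the zero line; grows as wound clockwise from above (1.047 per mark; stop at 5.7). Partly wound at the start. Up to 0.1 N m to wind; its spring is weak against the friction, so it stays where let go and can be turned back.
- key_grip (a point): Middle of the key's wing, on the timer's axis, 58 above the bench. The wing is an upright black bar 40 long (x; arrow at the -x end) x 10 thick (y), from 40 to 72 above the bench. The frame turns with the key.
- flux_bottle: Bystander: flux bottle, 38 across, 85 high. Leave it alone.
- screwdriver: Bystander: screwdriver 150 long, lying on the bench. Leave it alone.
- mouse: Bystander: round computer mouse, 62 across, 33 high. Leave it alone.
There are look-alikes about, which are no part of the job. What is shaped like the board0 but blue or yellow is not meant.

How it is judged:
On the way, in this order (a step that is already met when the one before it is completed fails the run):
1. every loose carrier is fully home in a bay of the dock (x of board0 in the frame of dock between 0.01 and 0.022 m and y of board0 in the frame of dock between -0.114 and 0.114 m and z of each of board0, board1, board2, board3 in the frame of dock below 0.009 m and angle between the x axis of each of board0, board1, board2, board3 and the x axis of dock, either way round below 0.08 rad and angle between each of board0, board1, board2, board3's own z axis and vertical below 0.08 rad and linear speed of each of board0, board1, board2, board3 below 0.02 m/s and x of board1 in the frame of dock between 0.01 and 0.022 m and y of board1 in the frame of dock between -0.114 and 0.114 m and x of board2 in the frame of dock between 0.01 and 0.022 m and y of board2 in the frame of dock between -0.114 and 0.114 m and x of board3 in the frame of dock between 0.01 and 0.022 m and y of board3 in the frame of dock between -0.114 and 0.114 m), for 0.2 s.
2. the key's arrow points to the mark that counts all carriers in the dock: five dots, or four if one of the loose four is absent (a height below -1 m just stands for absent) ((value of joint key between 4.98599 and 5.48599 rad or (value of joint key between 3.93879 and 4.43879 rad and height (world z) of board0 below -1 m) or (value of joint key between 3.93879 and 4.43879 rad and height (world z) of board1 below -1 m) or (value of joint key between 3.93879 and 4.43879 rad and height (world z) of board2 below -1 m) or (value of joint key between 3.93879 and 4.43879 rad and height (world z) of board3 below -1 m)) and (value of joint key below 4.43879 rad or height (world z) of board0 above -1 m) and (value of joint key below 4.43879 rad or height (world z) of board1 above -1 m) and (value of joint key below 4.43879 rad or height (world z) of board2 above -1 m) and (value of joint key below 4.43879 rad or height (world z) of board3 above -1 m)), for 0.2 s.
At the end, for the whole second after the job is handed in: Every loose carrier that is there lies flat in one of the bays, its nose within 5 mm of the stop, at rest; the key stands still within 0.25 rad (14 degrees) of the mark whose dots equal the number of carriers in the dock (the loose ones loaded plus the one already there: four or five) (all of step 1 and all of step 2 and velocity of joint key between -0.05 and 0.05 rad/s); the robot touches nothing.
It fails at once if the carrier that was already in the dock is shifted by more than 12 mm (distance of any of parked0, parked1, parked2, parked3, parked4 from where it was at the start of the episode above 0.012 m).
It fails at once if a bystander is shifted by more than 30 mm (distance of any of flux_bottle, screwdriver, mouse from where it was at the start of the episode above 0.03 m).
Of board0, board1, board2, board3 only 3 to 4 are there at a start; the rules pass over those that are not, and their reading is None.
Of parked0, parked1, parked2, parked3, parked4 only 1 to 1 are there at a start; the rules pass over those that are not, and their reading is None.
At some moment in a run one of board0, board1, board2, board3 may be knocked a few centimetres aside while the robot is not near it.
Once in a run the grip may slacken for a moment while it holds something.
It also fails if it takes over 210 s, if anything falls off the work surface, if the arm or the gripper's body presses on something with over 40 N, if the wrist force passes 120 N, or if a joint passes its speed limit or range.

## Working session

There is one attempt and no reset: what is moved stays moved. The work goes in short steps, Python scripts to look and compute and a shell command to move; the robot and the scene stay as the last step left them, time stands still between calls to the robot, and variables do not carry over. Pictures are saved under pics/ and viewed, and the job is handed in when it is done.

```bash
mkdir -p pics; ls
python3 - <<'E'
from plant import ctrl, viewer, nets
import cv2
o=ctrl.get_obs()
for k,v in o.items(): print(k,v)
for c in ("scene","top"):
    f=viewer.grab_frame(c); cv2.imwrite(f"pics/{c}0.png",f[:,:,::-1])
    print(c,viewer.camera_model(c))
E
```

```text
pics
time_s 0.0
q [ 1.12552729  0.42672918  0.07383702  1.60665021 -0.0340759   1.11078114
 -0.06706701]
joint_velocities [ 6.77898898e-04 -1.28950061e-04 -6.61462951e-04 -1.50298928e-03
 -6.55816922e-04  3.56087796e-05 -1.02619172e-03]
joint_torque [-1.12294267e-03 -9.49849391e+01  3.76022235e+00 -4.63513541e+01
  1.90300215e-02  1.04368691e-02 -3.61174318e-05]
ee_pos [ 0.19667825 -0.64550282  0.40399286]
tcp_rot [-0.69927992 -0.10464775  0.69949477 -0.10374734]
force [-0.29011508 -0.03548011  0.43290453]
ft_torque [ 0.0562293  -0.08023454  0.02504855]
width 0.08541236159510764
scene {'fx': 555.846542816928, 'fy': 555.846542816928, 'cx': 313.3820556398779, 'cy': 238.78235662525148, 'R': array([[ 0.70913466,  0.70506106,  0.00411544],
       [ 0.49884757, -0.4975877 , -0.70961791],
       [-0.49827617,  0.50526763, -0.70457468]]), 't': array([-0.37671933, -0.20554841,  1.88430806])}
top {'fx': 557.4154749195862, 'fy': 557.4154749195862, 'cx': 318.78183309422826, 'cy': 239.7982682613835, 'R': array([[ 0.01783145, -0.99983915, -0.00192731],
       [-0.98010422, -0.01709831, -0.19774569],
       [ 0.19768093,  0.00541505, -0.98025146]]), 't': array([-0.023213  ,  0.53657054,  1.18358684])}
```

View pics/scene0.png

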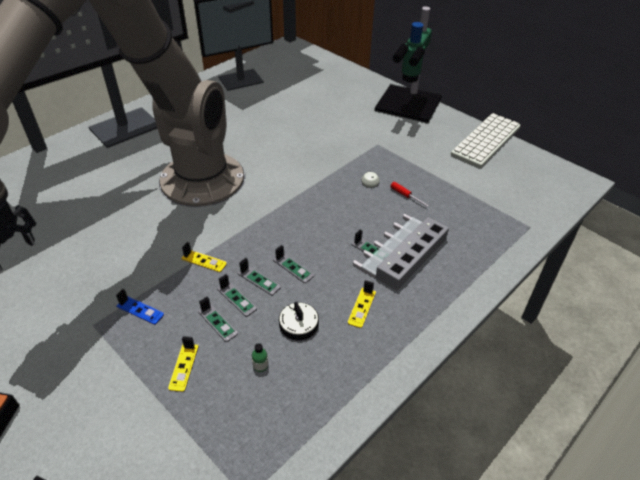

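View pics/top0.png

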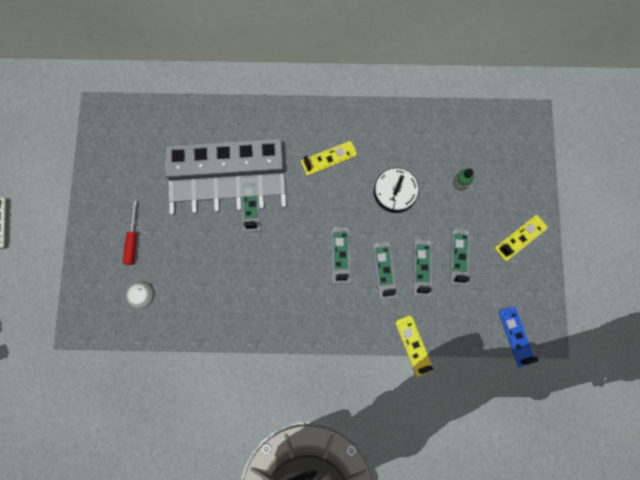

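The scene shows four grey/green loose carriers in a row at top pixels (341,255), (385,270), (423,266) and (460,256). The parked one is at (251,208). The yellow carriers at (329,158), (521,238) and (414,345) and the blue one at (518,336) are look-alikes. I'll enlarge this and measure.

```bash
cat > h.py <<'E'
from plant import ctrl, viewer, nets
import numpy as np, cv2
from scipy.spatial.transform import Rotation as R
def ray(cam,u,v,z):
    m=viewer.camera_model(cam); Rm=np.array(m["R"]);t=np.array(m["t"])
    C=-Rm.T@t; d=Rm.T@np.array([(u-m["cx"])/m["fx"],(v-m["cy"])/m["fy"],1.])
    return C+d*(z-C[2])/d[2]
def proj(cam,X):
    m=viewer.camera_model(cam); c=np.atleast_2d(X)@np.array(m["R"]).T+np.array(m["t"])
    return np.c_[c[:,0]/c[:,2]*m["fx"]+m["cx"],c[:,1]/c[:,2]*m["fy"]+m["cy"]]
def tcp():
    o=ctrl.get_obs(); r=R.from_quat(o["tcp_rot"]).as_matrix()
    return np.array(o["ee_pos"]),r,o
def delta(target,yaw):
    """tool-axis rotation (deg) and shift(cm) to get grasp point at target, tool down, jaw(y) along yaw+90 (tool z along yaw)"""
    p,r,o=tcp()
    Rt=np.c_[[0,0,-1],[-np.sin(yaw),np.cos(yaw),0],[np.cos(yaw),np.sin(yaw),0]]
    rv=R.from_matrix(r.T@Rt).as_rotvec(degrees=True)
    tp=np.array(target)+np.array([0,0,ctrl.grip_depth])
    print("grasp now",np.round(p+r[:,0]*ctrl.grip_depth,4),"yaw",np.round(np.degrees(np.arctan2(r[1,2],r[0,2])),2),"rotvec",np.round(rv,2),"shift cm (cur axes)",np.round(100*r.T@(tp-p),2),"(target axes)",np.round(100*Rt.T@(tp-p),2))
def snap(cam,name,crop=None,k=1):
    f=viewer.grab_frame(cam)
    g=f if crop is None else f[crop[1]:crop[3],crop[0]:crop[2]]
    if k!=1: g=cv2.resize(g,None,fx=k,fy=k,interpolation=cv2.INTER_CUBIC)
    cv2.imwrite(f"pics/{name}.png",g[:,:,::-1]); return f
E
python3 - <<'E'
from h import *
snap("top","t1",(150,130,480,310),2.4)
print(ctrl.grip_depth)
for q in ("board0","parked1","dock","bay1","bay2","bay3","bay4","bay5","timer","key_grip"):
    for d in nets.mark_of("top",q)[:9]: print(q,round(d["p"],2),np.round(d["centre"],4),np.round(proj("top",d["centre"])[0]))
p,r,o=tcp(); print(r.round(3))
E
```

```text
0.1547
board0 0.94 [ 0.7501 -0.0335 -0.0028] [329. 157.]
board0 0.86 [ 5.614e-01 -4.768e-01  3.000e-04] [519. 237.]
board0 0.66 [ 0.4816 -0.1652 -0.0007] [384. 269.]
board0 0.6 [ 0.5143 -0.0644  0.0009] [341. 254.]
board0 0.57 [ 3.403e-01 -4.599e-01 -3.000e-04] [516. 334.]
board0 0.24 [ 0.612   0.2026 -0.0007] [227. 211.]
parked1 0.64 [ 0.6296  0.1505 -0.0046] [250. 205.]
dock 0.57 [ 0.6179  0.2015 -0.001 ] [228. 209.]
dock 0.27 [0.6214 0.1469 0.005 ] [251. 207.]
bay1 0.83 [ 0.6032  0.3052 -0.    ] [183. 214.]
bay1 0.7 [ 6.068e-01  2.495e-01 -5.000e-04] [207. 213.]
bay1 0.69 [ 6.215e-01  9.290e-02 -4.000e-04] [274. 208.]
bay1 0.68 [0.6201 0.1493 0.0035] [250. 208.]
bay1 0.56 [ 0.6129  0.2004 -0.003 ] [228. 211.]
bay1 0.56 [ 0.6303  0.1498 -0.0043] [250. 205.]
bay2 0.83 [ 0.6032  0.3052 -0.    ] [183. 214.]
bay2 0.7 [ 6.068e-01  2.495e-01 -5.000e-04] [207. 213.]
bay2 0.69 [ 6.215e-01  9.290e-02 -4.000e-04] [274. 208.]
bay2 0.68 [0.6201 0.1493 0.0035] [250. 208.]
bay2 0.56 [ 0.6129  0.2004 -0.003 ] [228. 211.]
bay2 0.56 [ 0.6303  0.1498 -0.0043] [250. 205.]
bay3 0.83 [ 0.6032  0.3052 -
[... 518 characters left out ...]
28. 211.]
bay4 0.56 [ 0.6303  0.1498 -0.0043] [250. 205.]
bay5 0.83 [ 0.6032  0.3052 -0.    ] [183. 214.]
bay5 0.7 [ 6.068e-01  2.495e-01 -5.000e-04] [207. 213.]
bay5 0.69 [ 6.215e-01  9.290e-02 -4.000e-04] [274. 208.]
bay5 0.68 [0.6201 0.1493 0.0035] [250. 208.]
bay5 0.56 [ 0.6129  0.2004 -0.003 ] [228. 211.]
bay5 0.56 [ 0.6303  0.1498 -0.0043] [250. 205.]
timer 0.9 [ 6.695e-01 -1.907e-01 -2.000e-04] [395. 190.]
timer 0.61 [ 4.785e-01 -1.639e-01  2.000e-04] [384. 271.]
key_grip 0.61 [ 0.6669 -0.1932  0.0589] [399. 184.]
key_grip 0.57 [ 0.6281  0.1461 -0.004 ] [252. 206.]
key_grip 0.21 [0.6196 0.1478 0.0041] [250. 208.]
[[-0.     0.292 -0.957]
 [ 0.    -0.957 -0.292]
 [-1.    -0.    -0.   ]]
```

View pics/t1.png

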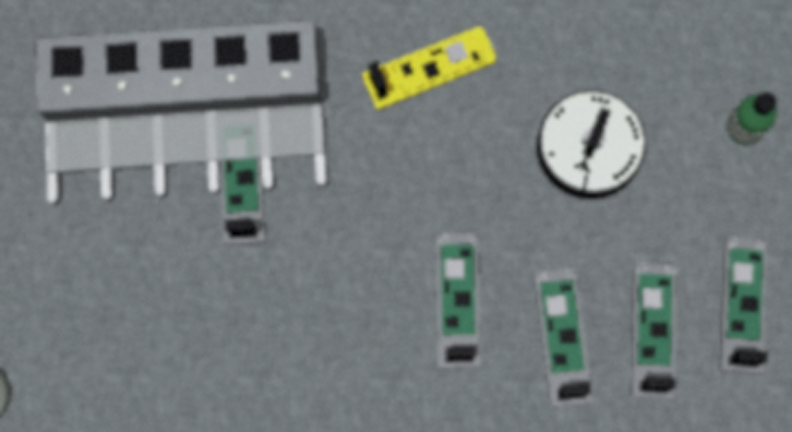

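Run:
```python
from h import *
f=snap("top","t2",(160,130,295,240),5.9)
cv2.imwrite("pics/t3.png",cv2.resize(f[220:305,320:480],None,fx=5,fy=5,interpolation=cv2.INTER_CUBIC)[:,:,::-1])
tips=np.array([(53,201),(106,197),(159,193),(213,190),(267,186),(321,183)])/2.4+[150,130]
P=np.array([ray("top",u,v,0.0) for u,v in tips]);print(P.round(4))
s=np.polyfit(P[:,1],P[:,0],1);print(s,np.degrees(np.arctan(-s[0])),np.linalg.norm(P[-1]-P[0])/5, P.mean(0))
```

```text
[[0.6039 0.331  0.    ]
 [0.6088 0.2795 0.    ]
 [0.6137 0.228  0.    ]
 [0.6177 0.1754 0.    ]
 [0.6226 0.1228 0.    ]
 [0.6265 0.0702 0.    ]]
[-0.08678807  0.63300173] 4.960161688142593 0.05236168369363068 [0.61554315 0.20116332 0.        ]
```

View pics/t2.png

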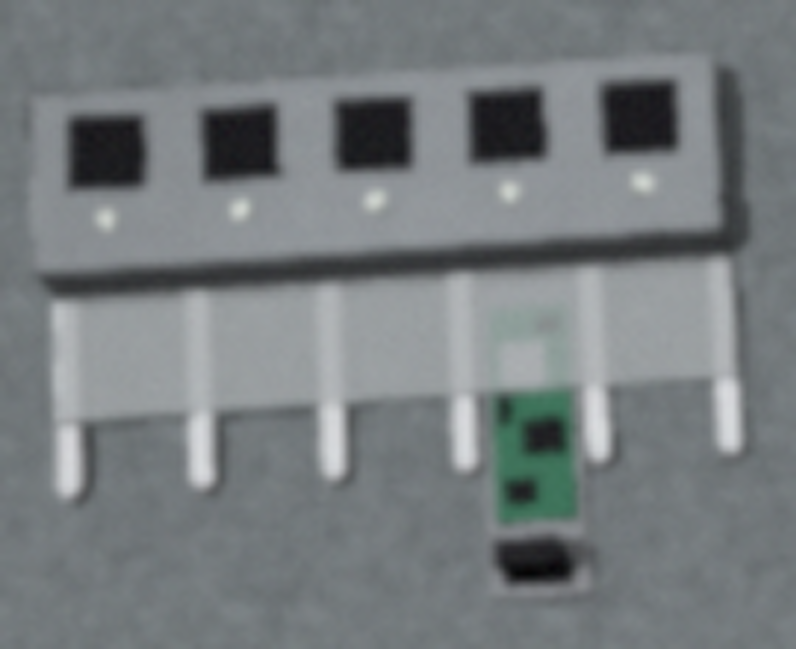

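View pics/t3.png

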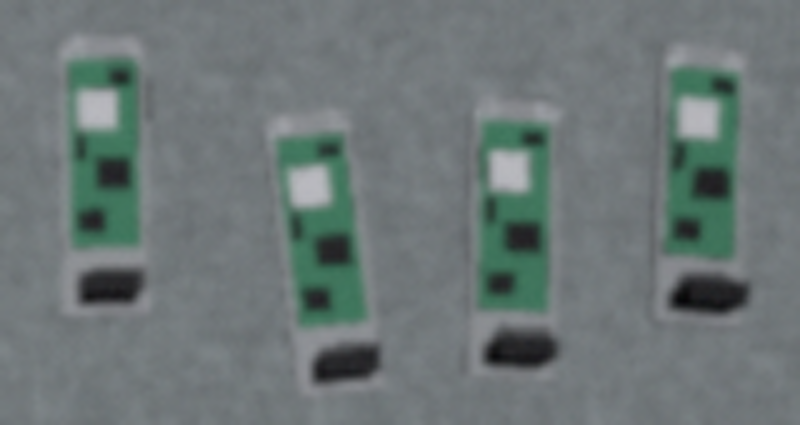

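Candidates in the crop: grey plates with green boards at (341,255), (385,270), (423,266) and (460,256). These fit the "grey plate" description; the yellow and blue ones do not. There are four loose carriers and one parked in bay 2, so the target mark is five dots. Next I'll measure the carriers.

```bash
cat >> h.py <<'E'
DO=np.array([0.6155,0.2012]); DY=np.radians(4.96)
def boards(f):
    hsv=cv2.cvtColor(f,cv2.COLOR_RGB2HSV)
    m=((hsv[...,0]>65)&(hsv[...,0]<95)&(hsv[...,1]>90)&(hsv[...,2]>50)).astype(np.uint8)
    m=cv2.morphologyEx(m,cv2.MORPH_CLOSE,np.ones((7,7)))
    n,l,st,c=cv2.connectedComponentsWithStats(m); out=[]
    for i in range(1,n):
        if st[i,4]<150: continue
        cs,_=cv2.findContours((l==i).astype(np.uint8),cv2.RETR_EXTERNAL,cv2.CHAIN_APPROX_NONE)
        P=np.array([ray("top",u,v,0.009)[:2] for u,v in cs[0][:,0]],np.float32)
        (c0,sz,_)=cv2.minAreaRect((P*1000).astype(np.float32)); b=cv2.boxPoints((c0,sz,_))
        e=b[1]-b[0]; e2=b[2]-b[1]; L=e if np.linalg.norm(e)>np.linalg.norm(e2) else e2
        L=L/np.linalg.norm(L); L=L if L[0]>0 else -L
        c0=np.array(c0)/1000; o=c0-0.010*L
        yaw=np.arctan2(L[1],L[0]); tab=o-0.055*L
        d=o-DO; dk=[d@[np.cos(DY),np.sin(DY)],d@[-np.sin(DY),np.cos(DY)]]
        print("px",c[i].round(0),"size",np.round(sz,0),"origin",o.round(4),"yaw",np.degrees(yaw).round(1),"tab",tab.round(4),"dock",np.round(dk,4))
E
python3 - <<'E'
from h import *
f=viewer.grab_frame("top"); boards(f)
m=viewer.camera_model("top")
delta([0.46,-0.06,0.10],np.pi)
print(tcp()[2]["time_s"])
E
```

```text
px [250. 207.] size [48. 27.] origin [0.6114 0.1467] yaw 6.8 tab [0.5568 0.1402] dock [-0.0088 -0.054 ]
px [341. 253.] size [82. 28.] origin [ 0.512 -0.063] yaw 1.0 tab [ 0.457 -0.064] dock [-0.126  -0.2543]
px [460. 255.] size [27. 83.] origin [ 0.5131 -0.3367] yaw -4.7 tab [ 0.4583 -0.3322] dock [-0.1485 -0.527 ]
px [423. 266.] size [27. 83.] origin [ 0.4866 -0.2497] yaw -1.2 tab [ 0.4316 -0.2486] dock [-0.1674 -0.4381]
px [385. 268.] size [83. 28.] origin [ 0.479  -0.1641] yaw 7.1 tab [ 0.4244 -0.1709] dock [-0.1676 -0.3521]
grasp now [ 0.1968 -0.6457  0.25  ] yaw -163.05 rotvec [16.95 -0.   -0.  ] shift cm (cur axes) [ 15.   -48.35 -42.25] (target axes) [ 15.   -58.57 -26.32]
0.75
```

```bash
python3 -m pendant '[8,0,0,0,0,0,0, 8,0,0,0,0,0,0, 0,0,0,0,-4.4,-2,0, 0,0,0,0,-4.4,-2,0, 0,0,0,0,-4.4,-2,0, 0,0,0,0,-4.4,-2,0, 0,0,0,0,-4.4,-2,0, 0,0,0,0,-4.4,-2,0, 0,0,0,0,-4.4,-2,0, 0,0,0,0,-4.4,-2,0, 0,0,0,0,-4.4,-2,0, 0,0,0,0,-4.4,-2,0]' 60
python3 - <<'E'
from h import *
print(ray("top",342,282.4,0.003))
delta([0.457,-0.064,0.10],np.radians(181))
E
```

```text
time_s: 1.95
ee_pos: [0.3969, -0.1947, 0.404]
tcp_rot: [0.708, -0.004, -0.707, 0.0]
force: [0.7, -0.5, -0.1]
width: 0.0857
[ 0.44908606 -0.06808207  0.003     ]
grasp now [ 0.3972 -0.1955  0.2493] yaw 179.71 rotvec [-1.29 -0.09 -0.31] shift cm (cur axes) [ 14.86 -13.18  -5.92] (target axes) [ 14.93 -12.96  -6.23]
```

```bash
python3 -m pendant '[-1.3,0,0,0,-4.4,-2,0, 0,0,0,2,-4.4,-2,0, 0,0,0,4,-4.2,-2,0, 0,0,0,4,0,0,0, 0,0,0,4,0,0,0, 0,0,0,0,0,0,0]'
python3 - <<'E'
from h import *
delta([0.458,-0.064,0.03],np.radians(181))
boards(snap("top","t4",(300,200,480,320),4))
E
```

```text
time_s: 2.55
ee_pos: [0.4554, -0.0645, 0.2722]
tcp_rot: [0.712, 0.008, -0.703, 0.012]
force: [0.7, 0.3, 0.5]
width: 0.0856
grasp now [ 0.4573 -0.0652  0.1175] yaw -178.36 rotvec [ 0.63 -0.73 -0.29] shift cm (cur axes) [ 8.75 -0.09 -0.16] (target axes) [ 8.75 -0.04 -0.27]
px [250. 207.] size [48. 27.] origin [0.6116 0.1467] yaw 6.5 tab [0.557  0.1405] dock [-0.0086 -0.054 ]
px [460. 255.] size [27. 84.] origin [ 0.5131 -0.3366] yaw -4.7 tab [ 0.4583 -0.3321] dock [-0.1485 -0.5269]
px [423. 266.] size [27. 83.] origin [ 0.4866 -0.2497] yaw -1.2 tab [ 0.4316 -0.2486] dock [-0.1674 -0.4381]
```

View pics/t4.png

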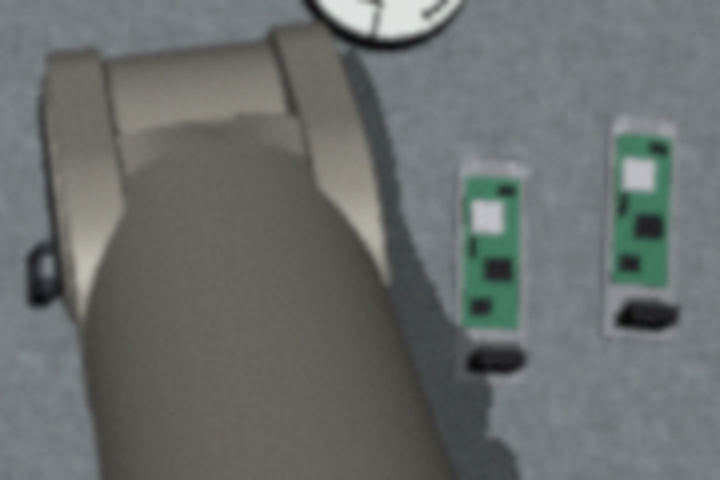

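The arm now hides the target carrier in the top view, and the rest is unchanged. I'll descend and grip.

```bash
python3 -m pendant '[0.6,-0.7,-0.3,2.9,0,-0.1,0, 0,0,0,2.9,0,0,0, 0,0,0,2.9,0,0,0, 0,0,0,0,0,0,0, 0,0,0,0,0,0,1, 0,0,0,0,0,0,1, 0,0,0,0,0,0,1, 0,0,0,0,0,0,1, 0,0,0,0,0,0,1, 0,0,0,0,0,0,1]' 80
python3 - <<'E'
from h import *
delta([0.457,-0.064,0.03],np.radians(181)); print(tcp()[2]["force"],tcp()[2]["width"])
snap("scene","s1",(160,200,420,360),3)
E
```

```text
time_s: 3.6
ee_pos: [0.465, -0.0684, 0.2026]
tcp_rot: [0.715, 0.002, -0.699, 0.006]
force: [-0.1, 0.3, -1.4]
width: 0.0235
grasp now [ 0.4686 -0.0692  0.0479] yaw -179.36 rotvec [-0.37 -1.34 -0.34] shift cm (cur axes) [ 1.77 -0.46  0.84] (target axes) [ 1.79 -0.45  0.79]
[-0.07433574  0.28127035 -1.42719713] 0.023487292977761275
```

View pics/s1.png

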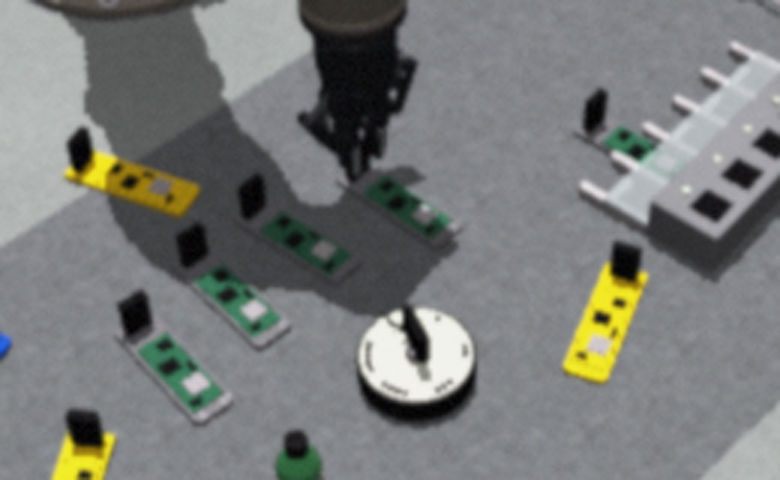

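The grip is partial, because the arm fell short by about 18 mm in z and 11 mm in x. I'll open, correct and grip again.

```bash
python3 -m pendant '[0,0,0,0,0,0,0, 0,0,0,0,0,0,0, 0,0,0,0,0,0,0, 0,0,0,0,0,0,0]' 80
python3 - <<'E'
from h import *
delta([0.458,-0.064,0.03],np.radians(181)); print(tcp()[2]["width"])
E
```

```text
time_s: 4.05
ee_pos: [0.465, -0.0683, 0.2025]
tcp_rot: [0.715, 0.002, -0.699, 0.006]
force: [0.5, 0.6, 0.5]
width: 0.0798
grasp now [ 0.4686 -0.0692  0.0479] yaw -179.36 rotvec [-0.37 -1.33 -0.34] shift cm (cur axes) [ 1.76 -0.45  0.74] (target axes) [ 1.78 -0.45  0.69]
0.07984000598261667
```

```bash
python3 -m pendant '[-0.4,-1.3,-0.3,0,-0.4,0.7,0, 0,0,0,0.9,0,0,0, 0,0,0,0.9,0,0,0, 0,0,0,0,0,0,0]' 80
python3 - <<'E'
from h import *
delta([0.458,-0.064,0.03],np.radians(181)); print(tcp()[2]["width"])
E
```

```text
time_s: 4.45
ee_pos: [0.457, -0.064, 0.1826]
tcp_rot: [-0.706, -0.007, 0.708, -0.007]
force: [0.3, -0.2, -1.0]
width: 0.0856
grasp now [ 0.4567 -0.064   0.0279] yaw -178.92 rotvec [ 0.08  0.11 -0.  ] shift cm (cur axes) [-0.21  0.   -0.09] (target axes) [-0.21  0.   -0.1 ]
0.08555366249357303
```

```bash
python3 -m pendant '[0,0,0,0,0,0,1, 0,0,0,0,0,0,1, 0,0,0,0,0,0,1, 0,0,0,0,0,0,1, 0,0,0,0,0,0,1, 0,0,0,0,0,0,1, 0,0,0,0,0,0,1, 0,0,0,0,0,0,1]' 80
python3 - <<'E'
from h import *
delta([0.457,-0.064,0.03],np.radians(181)); print(tcp()[2]["width"])
snap("scene","s2",(220,200,420,320),4)
E
```

```text
time_s: 5.25
ee_pos: [0.4571, -0.0641, 0.1826]
tcp_rot: [-0.706, -0.007, 0.708, -0.007]
force: [-0.9, 0.5, -1.6]
width: 0.0251
grasp now [ 0.4568 -0.0641  0.0279] yaw -178.93 rotvec [ 0.07  0.12 -0.01] shift cm (cur axes) [-0.21 -0.01  0.01] (target axes) [-0.21 -0.01  0.01]
0.0250933100964061
```

View pics/s2.png

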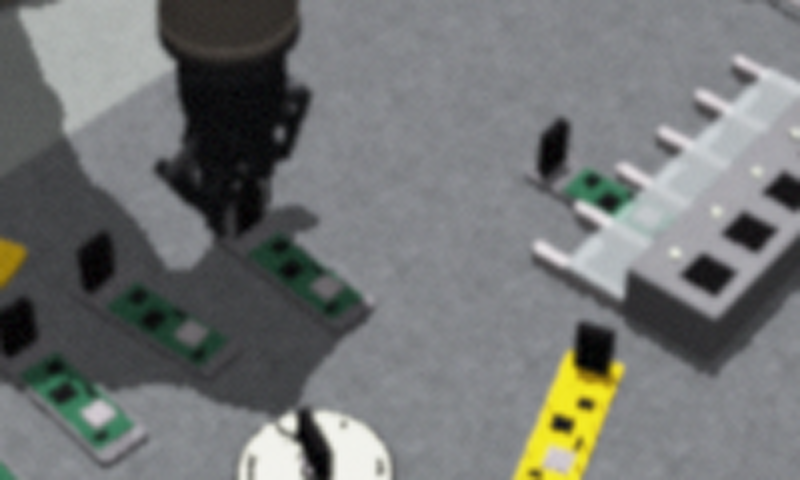

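```bash
python3 -m pendant '[0,0,0,-1.4,0,0,1, 0,0,0,-1.4,0,1,1, 0,0,0,0,0,1.4,1, 0,0,0,0,-2,0,1, 0,0,0,0,-2.5,0,1, 0,0,0,0,-2.5,0,1, 0,0,0,0,-2.5,0,1, 0,0,0,0,-2.5,0,1, 0,0,0,0,0,0,1]' 80
python3 - <<'E'
from h import *
delta([0.435,0.29,0.055],np.radians(184.96)); o=tcp()[2];print(o["width"],o["force"])
snap("scene","s3",(220,160,460,340),3.3)
E
```

```text
time_s: 6.2
ee_pos: [0.4255, 0.0576, 0.2083]
tcp_rot: [-0.705, -0.005, 0.709, -0.005]
force: [-0.1, -0.8, -1.6]
width: 0.0251
grasp now [0.4248 0.0575 0.0536] yaw -179.15 rotvec [-4.11  0.26 -0.02] shift cm (cur axes) [ -0.16 -23.22  -1.29] (target axes) [ -0.14 -23.07  -2.95]
0.025094950122038162 [-0.13724124 -0.75960387 -1.64840193]
```

View pics/s3.png

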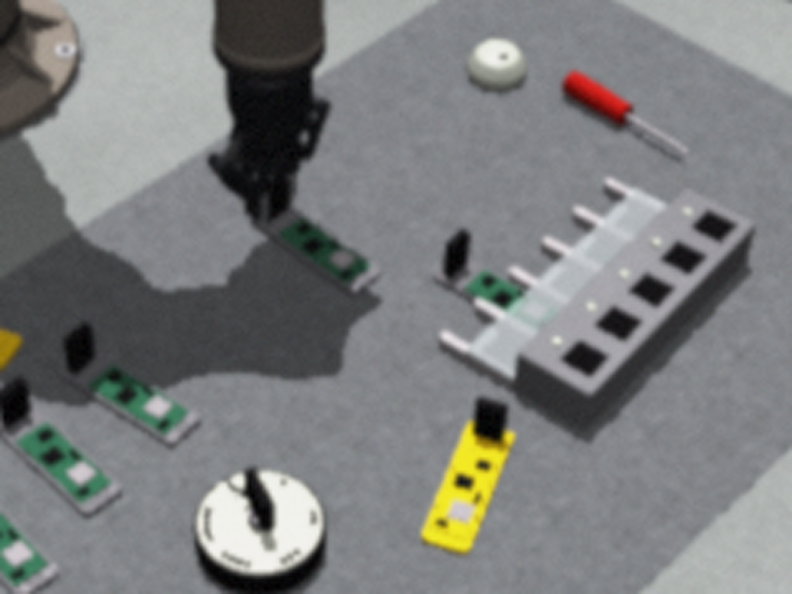

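```bash
python3 -m pendant '[0,0,0,0,-2.5,0,1, 0,0,0,0,-2.5,0,1, 0,0,0,0,-2.5,0,1, 0,0,0,0,-2.5,0,1, -1,0,0,0,-2.5,0,1, -1,0,0,0,-2.5,-0.2,1, -1,0,0,0,-2.5,-0.2,1, -1,0.3,0,0,-2.5,-0.5,1, 0,0,0,0,-2.5,-0.5,1, 0,0,0,0,0,0,1]' 80
python3 - <<'E'
from h import *
delta([0.457,0.2917,0.055],np.radians(184.96)); o=tcp()[2];print(o["width"],o["force"])
f=snap("top","t5",(100,130,340,310),3.3);boards(f)
E
```

```text
time_s: 7.25
ee_pos: [0.4316, 0.2779, 0.2023]
tcp_rot: [-0.705, -0.024, 0.708, -0.029]
force: [0.0, 0.5, -1.4]
width: 0.025
grasp now [0.4309 0.2768 0.0476] yaw -175.77 rotvec [-0.73  0.3  -0.38] shift cm (cur axes) [-0.76 -1.19 -2.63] (target axes) [-0.74 -1.16 -2.65]
0.025029817485565112 [ 0.02721818  0.49963489 -1.37348309]
px [250. 207.] size [48. 27.] origin [0.6116 0.1468] yaw 6.5 tab [0.557  0.1406] dock [-0.0086 -0.0539]
px [460. 255.] size [27. 83.] origin [ 0.5131 -0.3366] yaw -4.7 tab [ 0.4583 -0.3321] dock [-0.1485 -0.5269]
px [190. 249.] size [62. 28.] origin [0.5023 0.2851] yaw 3.6 tab [0.4474 0.2817] dock [-0.1055  0.0934]
px [423. 266.] size [27. 83.] origin [ 0.4866 -0.2497] yaw -1.2 tab [ 0.4316 -0.2486] dock [-0.1674 -0.4381]
px [384. 268.] size [83. 28.] origin [ 0.4789 -0.1642] yaw 7.2 tab [ 0.4243 -0.1711] dock [-0.1677 -0.3522]
```

View pics/t5.png

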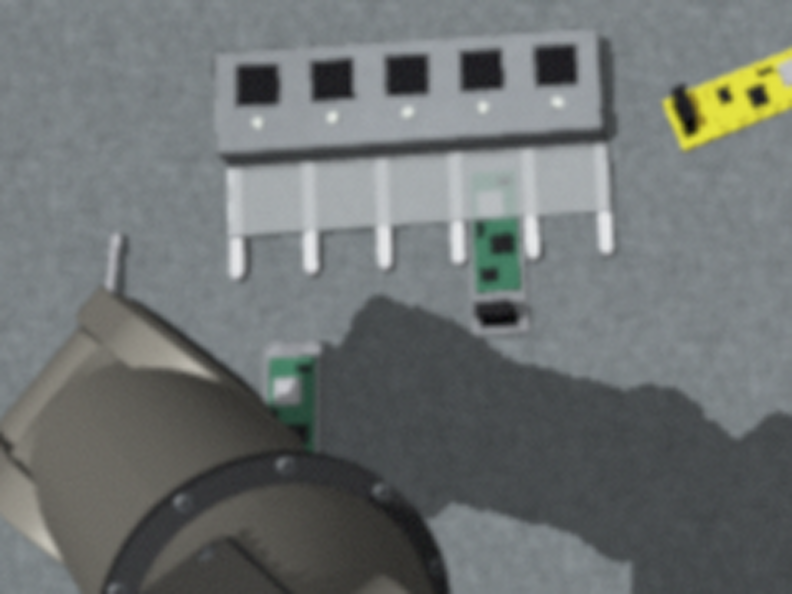

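```bash
python3 -m pendant '[-0.7,0.3,-0.4,0,-1.2,0,1, 0,0,0,0.9,0,-1,1, 0,0,0,0.8,0,-1,1, 0,0,0,0,0,0,1]' 80
python3 - <<'E'
from h import *
delta([0.467,0.2927,0.028],np.radians(184.96)); o=tcp()[2];print(o["width"],o["force"])
f=snap("top","t6",(140,170,300,290),5);boards(f)
E
```

```text
time_s: 7.7
ee_pos: [0.4521, 0.2866, 0.183]
tcp_rot: [-0.706, -0.028, 0.707, -0.03]
force: [-0.1, 0.5, -2.0]
width: 0.0248
grasp now [0.4519 0.2861 0.0283] yaw -175.27 rotvec [-0.23  0.07 -0.16] shift cm (cur axes) [ 0.02 -0.49 -1.54] (target axes) [ 0.03 -0.48 -1.54]
0.02480901041875882 [-0.08699608  0.48606518 -1.9686864 ]
px [250. 207.] size [48. 27.] origin [0.6117 0.1468] yaw 6.8 tab [0.557  0.1403] dock [-0.0085 -0.0539]
px [460. 255.] size [27. 83.] origin [ 0.5132 -0.3367] yaw -4.7 tab [ 0.4584 -0.3322] dock [-0.1484 -0.527 ]
px [423. 266.] size [27. 83.] origin [ 0.4866 -0.2497] yaw -1.2 tab [ 0.4316 -0.2486] dock [-0.1674 -0.4381]
px [385. 268.] size [83. 28.] origin [ 0.4789 -0.1642] yaw 6.9 tab [ 0.4243 -0.1707] dock [-0.1676 -0.3522]
```

View pics/t6.png

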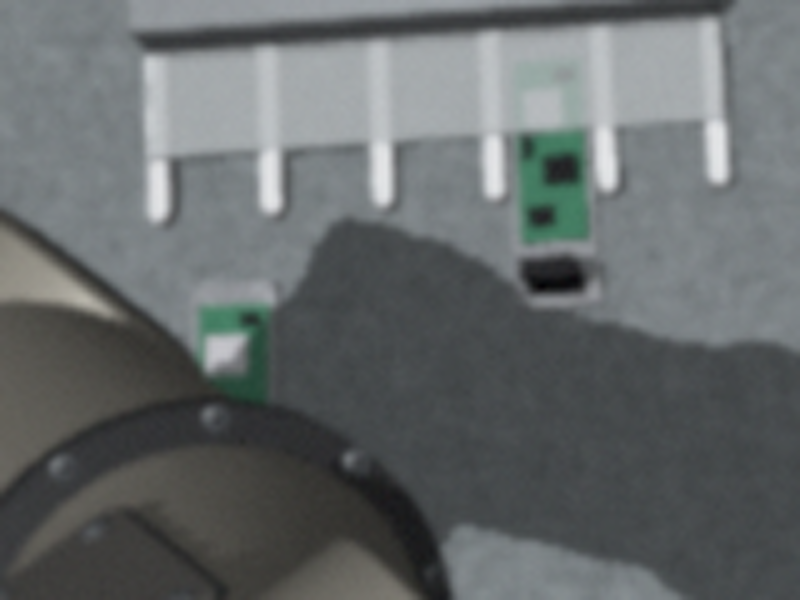

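```bash
python3 -m pendant '[-0.2,0,-0.1,0,-0.5,0,1, 0,0,0,0,0,-0.8,1, 0,0,0,0,0,-0.8,1, 0,0,0,0,0,0,1]' 80
python3 - <<'E'
from h import *
t=DO+np.array([[np.cos(DY),-np.sin(DY)],[np.sin(DY),np.cos(DY)]])@[-0.115,0.104]
delta([*t,0.028],np.radians(184.96)); o=tcp()[2];print(o["width"],o["force"])
f=snap("top","t7",(140,170,300,290),5)
E
```

```text
time_s: 8.15
ee_pos: [0.4683, 0.2929, 0.1836]
tcp_rot: [-0.706, -0.03, 0.707, -0.031]
force: [-0.2, -0.3, -0.4]
width: 0.0248
grasp now [0.4681 0.2927 0.0289] yaw -175.08 rotvec [-0.04  0.08 -0.07] shift cm (cur axes) [ 0.09  0.01 -2.38] (target axes) [ 0.09  0.01 -2.38]
0.024813398784290206 [-0.17802954 -0.25646989 -0.41168157]
```

View pics/t7.png

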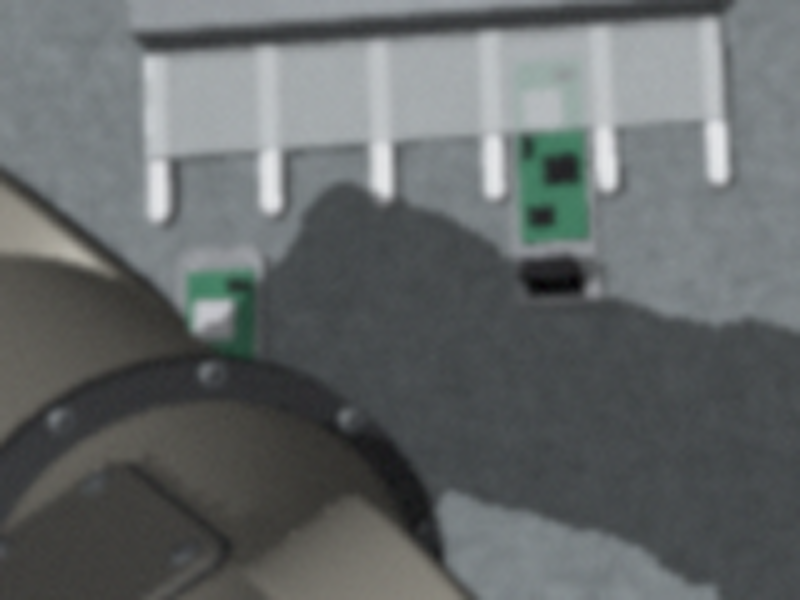

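Nose is at crop (223,250) and the bay centre line lands in the same place after parallax. Pushing in.

```bash
python3 -m pendant '[0,0,0,0.1,0,-0.8,1, 0,0,0,0,0,-0.8,1, 0,0,0,0,0,-0.8,1, 0,0,0,0,0,-0.8,1, 0,0,0,0,0,-0.8,1, 0,0,0,0,0,0,1]' 80
python3 - <<'E'
from h import *
t=DO+np.array([[np.cos(DY),-np.sin(DY)],[np.sin(DY),np.cos(DY)]])@[-0.040,0.104]
delta([*t,0.028],np.radians(184.96)); o=tcp()[2];print(o["width"],o["force"])
f=snap("top","t8",(140,170,300,290),5)
E
```

```text
time_s: 8.8
ee_pos: [0.5116, 0.2964, 0.1825]
tcp_rot: [-0.706, -0.03, 0.707, -0.031]
force: [0.3, 0.5, -1.0]
width: 0.025
grasp now [0.5114 0.2961 0.0278] yaw -175.09 rotvec [-0.05  0.08 -0.08] shift cm (cur axes) [-0.03 -0.03 -5.53] (target axes) [-0.02 -0.02 -5.53]
0.025003264749496552 [ 0.28397186  0.46200997 -1.04979852]
```

View pics/t8.png

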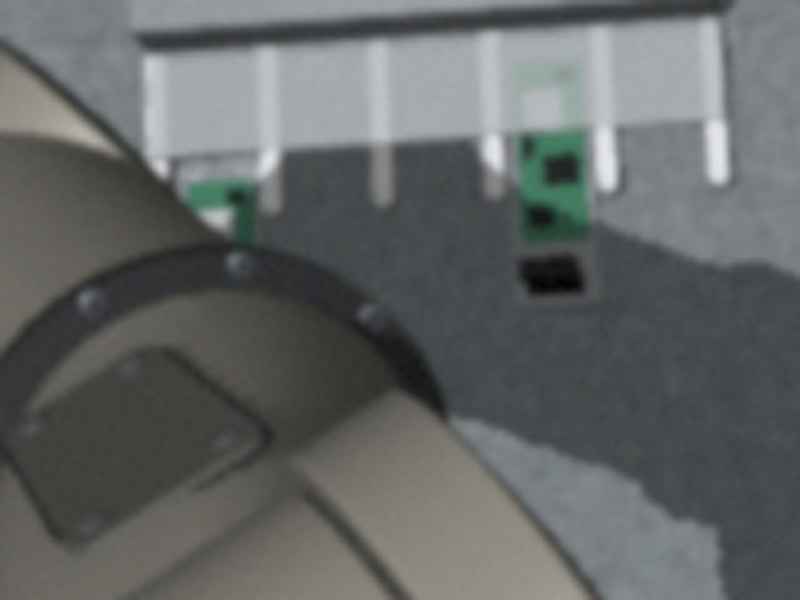

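```bash
python3 -m pendant '[0,0,0,0,0,-0.9,1, 0,0,0,0,0,-0.9,1, 0,0,0,0,0,-0.9,1, 0,0,0,0,0,-0.9,1, 0,0,0,0,0,-0.9,1, 0,0,0,0,0,-0.5,1]' 80
python3 -m pendant '[0,0,0,0,0,-0.4,1, 0,0,0,0,0,-0.3,1]' 80
python3 - <<'E'
from h import *
t=DO+np.array([[np.cos(DY),-np.sin(DY)],[np.sin(DY),np.cos(DY)]])@[-0.040,0.104]
delta([*t,0.028],np.radians(184.96)); o=tcp()[2];print(o["width"],o["force"])
f=snap("top","t9",(140,170,300,290),5)
E
```

```text
time_s: 9.45
ee_pos: [0.5613, 0.3014, 0.1823]
tcp_rot: [-0.704, -0.03, 0.709, -0.032]
force: [-38.6, -8.8, 41.1]
width: 0.0248
time_s: 9.65
ee_pos: [0.5633, 0.3024, 0.1825]
tcp_rot: [-0.699, -0.029, 0.713, -0.035]
force: [-23.1, -7.6, 22.6]
width: 0.0247
grasp now [0.5603 0.301  0.0279] yaw -174.87 rotvec [ 0.18  1.16 -0.43] shift cm (cur axes) [-0.02  0.14 -0.32] (target axes) [-0.02  0.14 -0.32]
0.024736654111174754 [-23.12521329  -7.59597745  22.58527667]
```

View pics/t9.png

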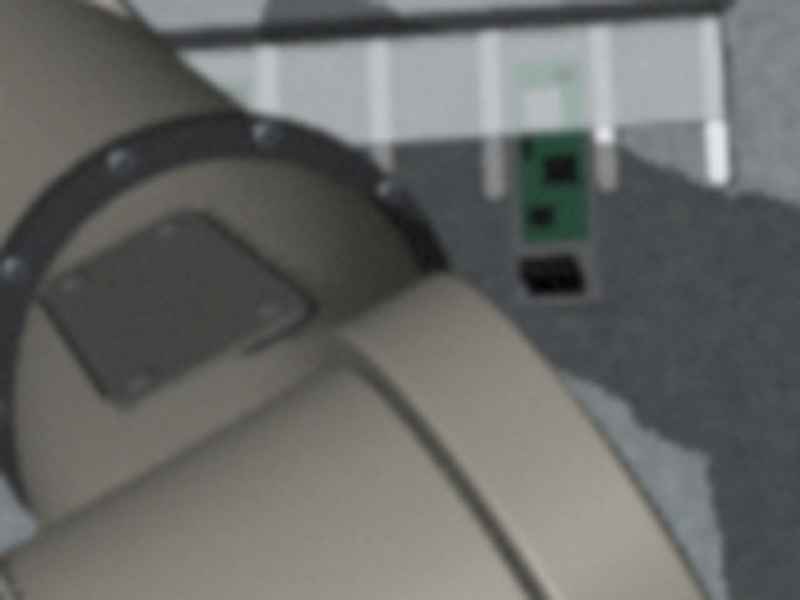

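```bash
python3 -m pendant '[0,0,0,0,0,0,0.4, 0,0,0,0,0,0,0.4, 0,0,0,0,0,0,0.4, 0,0,0,-2,0,0,0.4, 0,0,0,-3,0,0,0.4, 0,0,0,-3,0,0,0.4, 0,0,0,-1,2,4,0, 0,0,0,0,3,4,0, 0,0,0,0,4,3,0, 0,0,0,0,4,0,0, 0,0,0,0,4,0,0, 0,0,0,0,0,0,0]' 80
python3 - <<'E'
from h import *
delta([0.424,-0.171,0.12],np.radians(187)); o=tcp()[2];print(o["width"],o["force"])
f=snap("top","t10",(140,170,300,290),5);boards(f);snap("scene","s4",(320,180,480,300),5)
E
```

```text
time_s: 10.9
ee_pos: [0.4696, 0.1194, 0.2791]
tcp_rot: [-0.701, -0.03, 0.712, -0.034]
force: [0.7, 1.0, -0.8]
width: 0.0852
grasp now [0.4673 0.1182 0.1244] yaw -174.83 rotvec [-1.82  0.91 -0.33] shift cm (cur axes) [ 0.73 28.5   7.16] (target axes) [ 0.44 28.27  8.07]
0.08519520299611798 [ 0.66411991  1.04880939 -0.79421739]
px [460. 255.] size [27. 83.] origin [ 0.5131 -0.3366] yaw -4.7 tab [ 0.4583 -0.3321] dock [-0.1485 -0.5269]
px [423. 266.] size [27. 83.] origin [ 0.4866 -0.2497] yaw -1.2 tab [ 0.4316 -0.2486] dock [-0.1674 -0.4381]
px [385. 268.] size [83. 27.] origin [ 0.4788 -0.164 ] yaw 7.1 tab [ 0.4243 -0.1708] dock [-0.1677 -0.352 ]
```

View pics/t10.png

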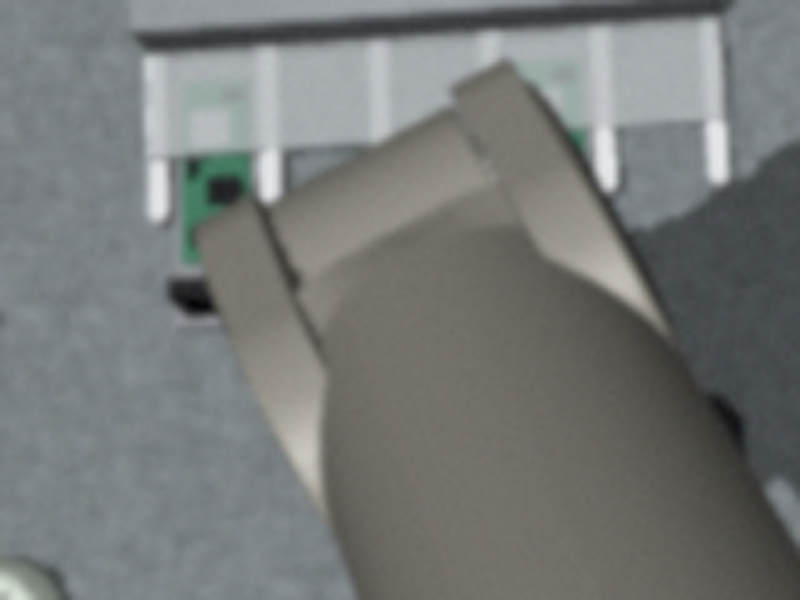

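View pics/s4.png

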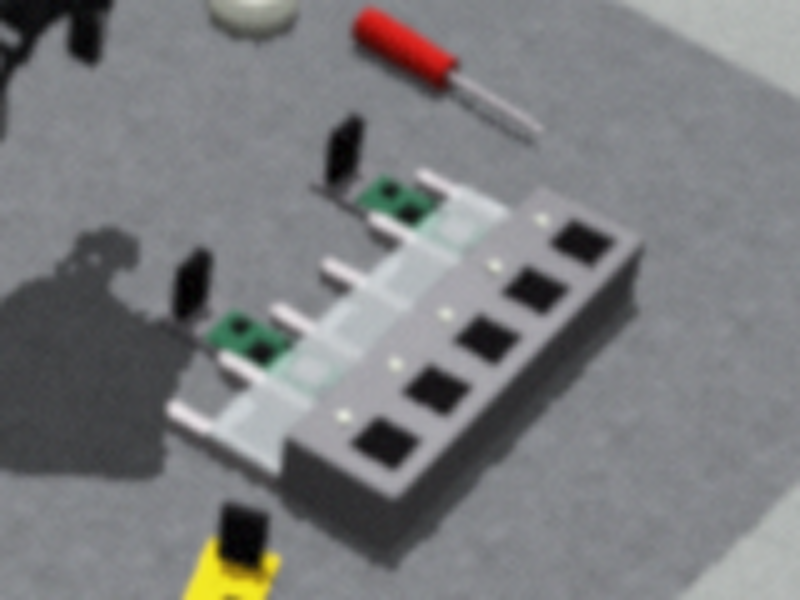

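The carrier is home in bay 5: its green edge at crop y≈263 sits the same distance below the roof edge as the parked one's. Next is the carrier at (385,268), going to bay 4.

```bash
python3 -m pendant '[-1,0.5,-0.3,0,3.5,1,0, -0.8,0.4,0,0,3.5,1,0, 0,0,0,0,3.5,1,0, 0,0,0,0,3.5,1,0, 0,0,0,0,3.5,1,0, 0,0,0,0,3.5,1,0, 0,0,0,0,3.5,1,0, 0,0,0,0,3.5,1,0, 0,0,0,0,0,0,0]' 80
python3 - <<'E'
from h import *
delta([0.424,-0.171,0.09],np.radians(187.1))
E
```

```text
time_s: 11.9
ee_pos: [0.4308, -0.1639, 0.279]
tcp_rot: [0.708, 0.053, -0.702, 0.049]
force: [-0.8, 0.9, 0.2]
width: 0.0855
grasp now [ 0.4321 -0.1628  0.1243] yaw -171.72 rotvec [ 1.18 -0.54  0.32] shift cm (cur axes) [3.42 0.62 0.81] (target axes) [3.43 0.62 0.76]
```

```bash
python3 -m pendant '[1.2,-0.5,0.3,1.5,0.6,0.8,0, 0,0,0,1.5,0,0,0, 0,0,0,1.5,0,0,0, 0,0,0,0,0,0,0]' 80
python3 - <<'E'
from h import *
delta([0.424,-0.171,0.028],np.radians(187.1))
E
```

```text
time_s: 12.3
ee_pos: [0.4276, -0.1684, 0.2329]
tcp_rot: [0.707, 0.045, -0.704, 0.044]
force: [-0.6, -0.1, -0.3]
width: 0.0855
grasp now [ 0.4282 -0.1682  0.0782] yaw -172.77 rotvec [ 0.13 -0.24  0.02] shift cm (cur axes) [5.02 0.22 0.41] (target axes) [5.02 0.22 0.39]
```

```bash
python3 -m pendant '[0,-0.2,0,1.2,0.2,0.4,0, 0,0,0,1.2,0,0,0, 0,0,0,1.2,0,0,0, 0,0,0,1,0,0,0, 0,0,0,0.4,0,0,0, 0,0,0,0,0,0,0]' 80
python3 - <<'E'
from h import *
delta([0.424,-0.171,0.028],np.radians(187.1))
E
```

```text
time_s: 12.9
ee_pos: [0.4255, -0.1691, 0.1795]
tcp_rot: [0.706, 0.046, -0.705, 0.046]
force: [-0.1, 0.4, -0.6]
width: 0.0854
grasp now [ 0.4258 -0.1689  0.0248] yaw -172.57 rotvec [ 0.33 -0.1   0.04] shift cm (cur axes) [-0.32  0.17  0.17] (target axes) [-0.32  0.17  0.17]
```

```bash
python3 -m pendant '[0.3,0,0,-0.4,0.2,0.2,0, 0,0,0,0,0,0,1, 0,0,0,0,0,0,1, 0,0,0,0,0,0,1, 0,0,0,0,0,0,1, 0,0,0,0,0,0,1, 0,0,0,0,0,0,1, 0,0,0,0,0,0,1, 0,0,0,0,0,0,1]' 80
python3 -m pendant '[0,0,0,-1,0,0,1, 0,0,0,-1.4,0,0,1, 0,0,0,0,0,0,1]' 80
python3 - <<'E'
from h import *
delta([0.435,0.14,0.055],np.radians(184.96))
o=tcp()[2];print(o["width"],o["force"])
snap("scene","s5",(160,200,360,350),4)
E
```

```text
time_s: 13.8
ee_pos: [0.424, -0.1719, 0.1854]
tcp_rot: [0.707, 0.043, -0.704, 0.044]
force: [0.1, -0.2, -1.8]
width: 0.0246
time_s: 14.1
ee_pos: [0.4238, -0.1717, 0.2107]
tcp_rot: [0.707, 0.044, -0.705, 0.044]
force: [-0.8, 0.4, -1.3]
width: 0.025
grasp now [ 0.4243 -0.1717  0.056 ] yaw -172.91 rotvec [ 2.13 -0.17  0.  ] shift cm (cur axes) [  0.12 -30.8   -4.95] (target axes) [  0.1  -30.96  -3.81]
0.025010713391295302 [-0.78567282  0.40684789 -1.31342784]
```

View pics/s5.png

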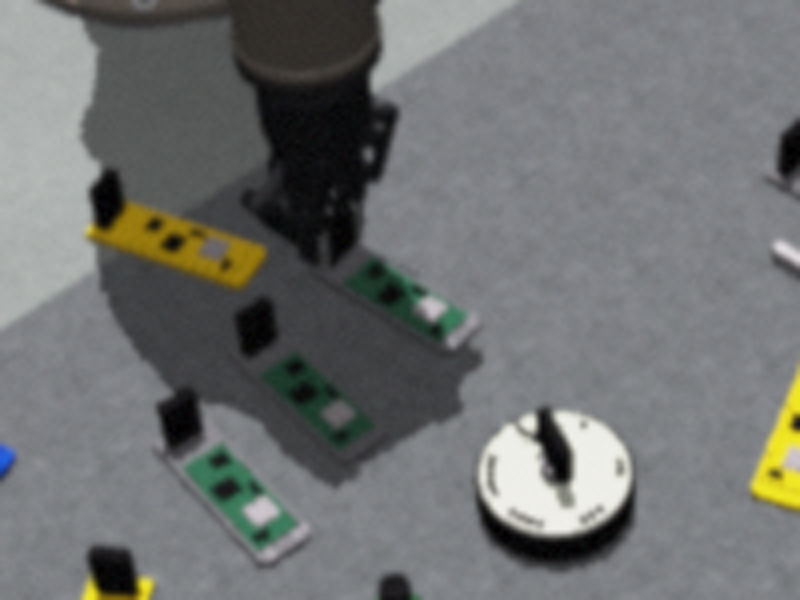

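```bash
python3 -m pendant '[1,0,0,0,-2.5,-0.4,1, 1.1,0,0,0,-2.5,-0.4,1, 0,0,0,0,-3,-0.4,1, 0,0,0,0,-3,-0.35,1, 0,0,0,0,-3,-0.3,1, 0,0,0,0,-3,-0.3,1, 0,0,0,0,-3,-0.3,1, 0,0,0,0,-3,-0.3,1, 0,0,0,0,-3,-0.3,1, 0,0,0,0,-3,-0.3,1, 0,0,0,0,0,0,1]' 80
python3 - <<'E'
from h import *
delta([0.435,0.239,0.055],np.radians(184.96))
o=tcp()[2];print(o["width"],o["force"])
E
```

```text
time_s: 15.25
ee_pos: [0.4307, 0.1304, 0.2075]
tcp_rot: [0.707, 0.029, -0.706, 0.028]
force: [1.0, -0.1, -1.0]
width: 0.0249
grasp now [0.4311 0.1305 0.0528] yaw -175.36 rotvec [-0.32 -0.14  0.03] shift cm (cur axes) [ -0.21 -10.79  -1.31] (target axes) [ -0.22 -10.78  -1.37]
0.024858314932600552 [ 0.96893037 -0.09761975 -1.04055887]
```

```bash
python3 -m pendant '[-0.3,-0.1,0,0,-2.7,-0.3,1, 0,0,0,0,-2.7,-0.3,1, 0,0,0,0,-2.7,-0.3,1, 0,0,0,0,-2.6,-0.4,1, 0,0,0,0,0,0,1]' 80
python3 - <<'E'
from h import *
delta([0.457,0.2396,0.031],np.radians(184.96))
o=tcp()[2];print(o["width"],o["force"])
f=snap("top","t11",(140,170,300,290),5)
E
```

```text
time_s: 15.75
ee_pos: [0.4343, 0.2401, 0.2056]
tcp_rot: [-0.706, -0.03, 0.707, -0.03]
force: [0.5, -0.6, -1.5]
width: 0.0247
grasp now [0.4341 0.24   0.0509] yaw -175.13 rotvec [-0.09  0.08 -0.05] shift cm (cur axes) [ 1.99  0.25 -2.26] (target axes) [ 1.99  0.25 -2.26]
0.024746373430126464 [ 0.46577164 -0.61130389 -1.48265361]
```

View pics/t11.png

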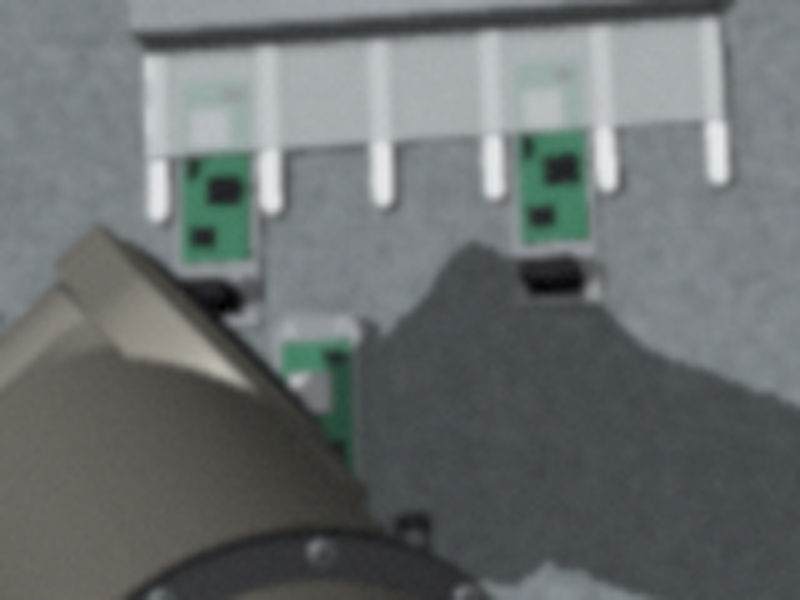

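```bash
python3 -m pendant '[0,0,0,1,0.25,0,1, 0,0,0,0.8,0,-0.7,1, 0,0,0,0,0,-0.8,1, 0,0,0,0,0,-0.8,1, 0,0,0,0,0,-0.8,1, 0,0,0,0,0,0,1]' 80
python3 - <<'E'
from h import *
t=DO+np.array([[np.cos(DY),-np.sin(DY)],[np.sin(DY),np.cos(DY)]])@[-0.115,0.052]
delta([*t,0.031],np.radians(184.96)); o=tcp()[2];print(o["width"],o["force"])
f=snap("top","t12",(140,170,300,290),5)
E
```

```text
time_s: 16.4
ee_pos: [0.4635, 0.2347, 0.1855]
tcp_rot: [-0.703, -0.027, 0.71, -0.031]
force: [3.5, 2.6, 6.1]
width: 0.0244
grasp now [0.4618 0.2337 0.0308] yaw -175.25 rotvec [-0.21  0.66 -0.32] shift cm (cur axes) [-0.06 -0.56 -3.35] (target axes) [-0.02 -0.55 -3.35]
0.024410434569552525 [3.5257363  2.64157915 6.08566252]
```

View pics/t12.png

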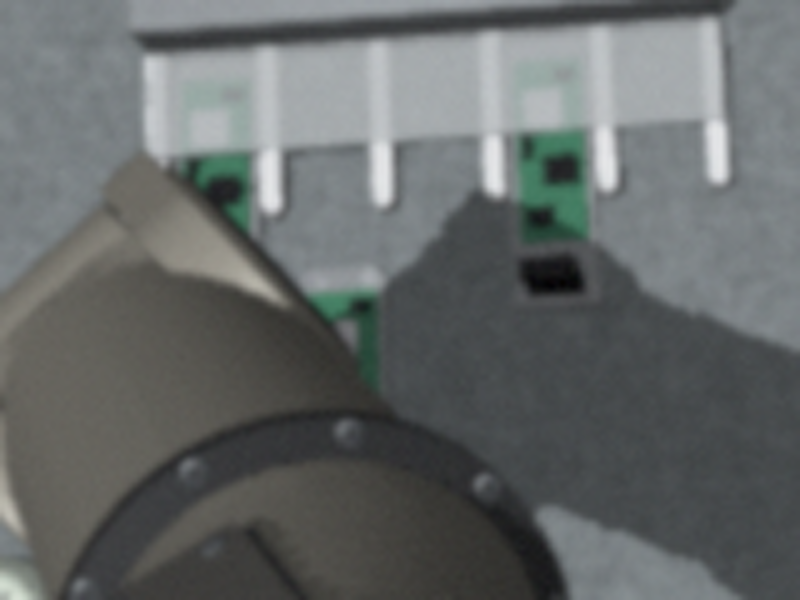

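Drifted 5.5 mm right while rubbing on the bench, so I'll raise slightly and correct.

```bash
python3 -m pendant '[-0.2,0.6,-0.3,-0.2,-0.5,0.3,1, 0,0,0,0,-0.1,0,1, 0,0,0,0,0,0,1]' 80
python3 - <<'E'
from h import *
t=DO+np.array([[np.cos(DY),-np.sin(DY)],[np.sin(DY),np.cos(DY)]])@[-0.115,0.052]
delta([*t,0.032],np.radians(184.96)); o=tcp()[2];print(o["width"],o["force"])
f=snap("top","t13",(140,170,300,290),5)
E
```

```text
time_s: 16.75
ee_pos: [0.4614, 0.2382, 0.1862]
tcp_rot: [-0.706, -0.029, 0.707, -0.03]
force: [0.0, -0.2, -0.9]
width: 0.0246
grasp now [0.4613 0.238  0.0315] yaw -175.24 rotvec [-0.2   0.04 -0.06] shift cm (cur axes) [-0.05 -0.2  -3.53] (target axes) [-0.05 -0.18 -3.53]
0.02459841732913656 [ 0.047567   -0.2078989  -0.89667875]
```

View pics/t13.png

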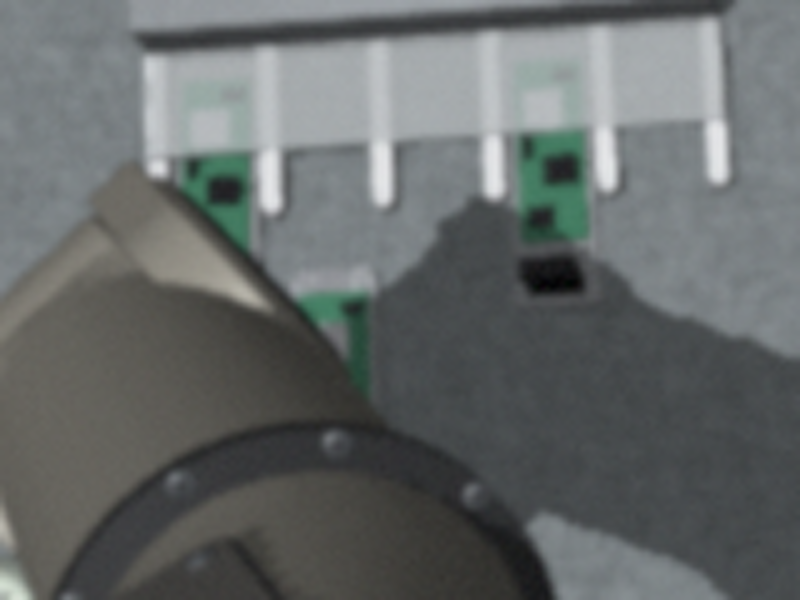

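```bash
python3 -m pendant '[-0.2,0,0,0,-0.15,0,1, 0,0,0,0,0,-0.8,1, 0,0,0,0,0,-0.8,1, 0,0,0,0,0,-0.8,1, 0,0,0,0,0,-0.8,1, 0,0,0,0,0,0,1]' 80
python3 - <<'E'
from h import *
t=DO+np.array([[np.cos(DY),-np.sin(DY)],[np.sin(DY),np.cos(DY)]])@[-0.115,0.052]
delta([*t,0.032],np.radians(184.96)); o=tcp()[2];print(o["width"],o["force"])
f=snap("top","t14",(140,170,300,290),5)
E
```

```text
time_s: 17.4
ee_pos: [0.4968, 0.2422, 0.1857]
tcp_rot: [-0.706, -0.03, 0.707, -0.031]
force: [1.1, -0.1, -0.1]
width: 0.0247
grasp now [0.4967 0.2419 0.031 ] yaw -175.07 rotvec [-0.03  0.06 -0.09] shift cm (cur axes) [-0.1  -0.09  0.03] (target axes) [-0.1  -0.09  0.03]
0.02465977045818423 [ 1.06415978 -0.07477207 -0.08348171]
```

View pics/t14.png

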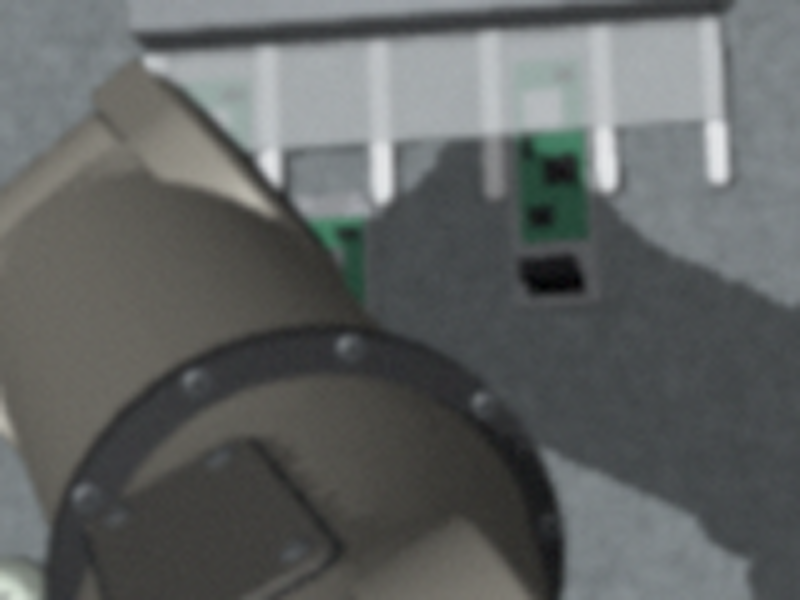

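```bash
python3 -m pendant '[0,0,0,0,-0.1,-0.7,1, 0,0,0,0,0,-0.8,1, 0,0,0,0,0,-0.8,1, 0,0,0,0,0,-0.8,1, 0,0,0,0,0,-0.8,1]' 80
python3 - <<'E'
from h import *
t=DO+np.array([[np.cos(DY),-np.sin(DY)],[np.sin(DY),np.cos(DY)]])@[-0.040,0.052]
delta([*t,0.031],np.radians(184.96)); o=tcp()[2];print(o["width"],o["force"])
E
```

```text
time_s: 17.95
ee_pos: [0.5369, 0.2466, 0.1856]
tcp_rot: [-0.705, -0.03, 0.707, -0.032]
force: [-3.2, -0.1, 1.8]
width: 0.0246
grasp now [0.5364 0.2461 0.0309] yaw -175.03 rotvec [ 0.01  0.18 -0.15] shift cm (cur axes) [-0.02  0.   -3.44] (target axes) [-0.01  0.   -3.44]
0.02463307374401833 [-3.21734677 -0.11491602  1.8189418 ]
```

```bash
python3 -m pendant '[0,0.2,-0.1,0,0,-0.8,1, 0,0,0,0,0,-0.8,1, 0,0,0,0,0,-0.8,1, 0,0,0,0,0,-0.5,1, 0,0,0,0,0,-0.4,1]' 80
python3 - <<'E'
from h import *
t=DO+np.array([[np.cos(DY),-np.sin(DY)],[np.sin(DY),np.cos(DY)]])@[-0.040,0.052]
delta([*t,0.031],np.radians(184.96)); o=tcp()[2];print(o["width"],o["force"])
E
```

```text
time_s: 18.45
ee_pos: [0.5689, 0.2495, 0.1852]
tcp_rot: [-0.703, -0.029, 0.71, -0.032]
force: [-52.4, -12.0, 54.5]
width: 0.0248
grasp now [0.5673 0.2487 0.0305] yaw -175.01 rotvec [ 0.03  0.63 -0.25] shift cm (cur axes) [-0.05  0.01 -0.22] (target axes) [-0.05  0.01 -0.23]
0.024809059532384246 [-52.38268018 -11.98100662  54.46613016]
```

```bash
python3 -m pendant '[0,0,0,0,0,0,0.55, 0,0,0,0,0,0,0.55, 0,0,0,0,0,0,0.55]' 80
python3 -m pendant '[0,0,0,-2,0,0,0.55, 0,0,0,-3,0,0,0.55, 0,0,0,-3,0,0,0.55, 0,0,0,0,0,2,0.5, 0,0,0,0,0,4,0, 0,0,0,0,4,4,0, 0,0,0,0,4.2,1,0, 0,0,0,0,4.2,0,0, 0,0,0,0,4.2,0,0, 0,0,0,0,4.2,0,0, 0,0,0,0,4.2,0,0, 0,0,0,0,0,0,0]' 80
python3 - <<'E'
from h import *
f=snap("top","t15",(140,170,300,290),5);boards(f)
delta([0.4316,-0.2486,0.09],np.radians(178.8)); o=tcp()[2];print(o["width"],o["force"])
E
```

```text
time_s: 18.75
ee_pos: [0.5693, 0.25, 0.1852]
tcp_rot: [-0.702, -0.029, 0.71, -0.033]
force: [0.6, 0.1, 0.1]
width: 0.039
time_s: 19.95
ee_pos: [0.4865, -0.0112, 0.2701]
tcp_rot: [0.707, 0.032, -0.706, 0.032]
force: [0.1, 0.5, -1.0]
width: 0.0855
px [250. 207.] size [48. 27.] origin [0.6115 0.1467] yaw 6.8 tab [0.5569 0.1402] dock [-0.0087 -0.054 ]
px [205. 210.] size [46. 28.] origin [0.6032 0.252 ] yaw 3.5 tab [0.5483 0.2487] dock [-0.0079  0.0517]
px [183. 212.] size [46. 26.] origin [0.5976 0.304 ] yaw 3.7 tab [0.5428 0.3005] dock [-0.0089  0.104 ]
px [460. 255.] size [27. 83.] origin [ 0.513  -0.3367] yaw -4.7 tab [ 0.4582 -0.3322] dock [-0.1486 -0.527 ]
px [423. 265.] size [27. 83.] origin [ 0.4866 -0.2497] yaw -1.2 tab [ 0.4316 -0.2486] dock [-0.1674 -0.4381]
grasp now [ 0.4866 -0.0088  0.1154] yaw -174.73 rotvec [ 6.47 -0.03  0.01] shift cm (cur axes) [ 2.53 23.37  7.67] (target axes) [ 2.54 24.08  4.99]
0.08498401607293049 [-0.54459325  1.02200421  0.35552806]
```

View pics/t15.png

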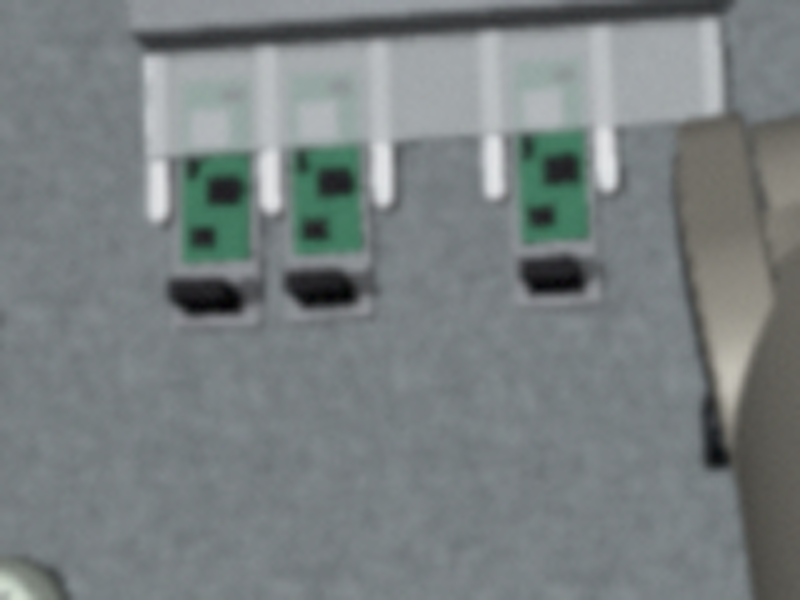

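The carriers in bays 5 and 4 match the parked one to within 1 mm in depth. Next is the carrier at (423,266), going to bay 3.

```bash
python3 -m pendant '[3.2,0,0,0,3.4,0.9,0, 3.2,0,0,0,3.4,0.8,0, 0,0,0,0,3.4,0.7,0, 0,0,0,0,3.4,0.7,0, 0,0,0,0.6,3.4,0.7,0, 0,0,0,0.6,3.4,0.6,0, 0,0,0,0.6,3,0.5,0, 0,0,0,0,0,0,0]' 80
python3 - <<'E'
from h import *
delta([0.4316,-0.2486,0.03],np.radians(178.8))
E
```

```text
time_s: 20.8
ee_pos: [0.4421, -0.2455, 0.2522]
tcp_rot: [0.71, -0.004, -0.704, -0.005]
force: [-0.3, 0.3, 0.2]
width: 0.0858
grasp now [ 0.4435 -0.2454  0.0975] yaw 179.23 rotvec [ 0.43 -0.53  0.06] shift cm (cur axes) [6.74 0.33 1.1 ] (target axes) [6.75 0.33 1.04]
```

```bash
python3 -m pendant '[0.4,-0.5,0,0.5,0.3,1,0, 0,0,0,1.3,0,0,0, 0,0,0,1.3,0,0,0, 0,0,0,1.3,0,0,0, 0,0,0,1.3,0,0,0, 0,0,0,0,0,0,0]' 80
python3 - <<'E'
from h import *
delta([0.4316,-0.2486,0.03],np.radians(178.8)); boards(viewer.grab_frame("top"))
E
```

```text
time_s: 21.4
ee_pos: [0.4332, -0.243, 0.1896]
tcp_rot: [0.707, -0.004, -0.707, -0.006]
force: [-0.6, 0.1, 0.3]
width: 0.0853
grasp now [ 0.4333 -0.2426  0.0349] yaw 179.22 rotvec [ 0.42 -0.03  0.16] shift cm (cur axes) [0.49 0.56 0.16] (target axes) [0.49 0.56 0.15]
px [250. 207.] size [48. 27.] origin [0.6116 0.1468] yaw 6.5 tab [0.557  0.1406] dock [-0.0086 -0.0539]
px [205. 210.] size [47. 27.] origin [0.6029 0.2514] yaw 7.8 tab [0.5484 0.2439] dock [-0.0082  0.0511]
px [183. 212.] size [46. 26.] origin [0.5976 0.304 ] yaw 3.7 tab [0.5428 0.3005] dock [-0.0089  0.104 ]
```

```bash
python3 -m pendant '[0.4,0,0,0.4,0.6,0.15,0, 0,0,0,0,0,0,0, 0,0,0,0,0,0,1, 0,0,0,0,0,0,1, 0,0,0,0,0,0,1, 0,0,0,0,0,0,1, 0,0,0,0,0,0,1, 0,0,0,0,0,0,1, 0,0,0,0,0,0,1, 0,0,0,0,0,0,1]' 80
python3 -m pendant '[0,0,0,-1,0,0,1, 0,0,0,-1.4,0,0,1, 0,0,0,0,0,0,1]' 80
python3 - <<'E'
from h import *
delta([0.435,0.08,0.055],np.radians(184.96))
o=tcp()[2];print(o["width"],o["force"])
snap("scene","s6",(120,200,360,380),3.3)
E
```

```text
time_s: 22.45
ee_pos: [0.4326, -0.2491, 0.1878]
tcp_rot: [0.708, -0.007, -0.706, -0.008]
force: [-0.2, -1.1, -0.2]
width: 0.0246
time_s: 22.75
ee_pos: [0.4324, -0.249, 0.2132]
tcp_rot: [0.708, -0.006, -0.706, -0.008]
force: [0.1, 0.9, -1.0]
width: 0.0244
grasp now [ 0.4329 -0.2487  0.0585] yaw 178.85 rotvec [-6.11 -0.16  0.11] shift cm (cur axes) [  0.41 -32.9    0.41] (target axes) [  0.35 -32.76  -3.1 ]
0.024373542017808385 [ 0.0714302  0.9497918 -0.9595188]
```

View pics/s6.png

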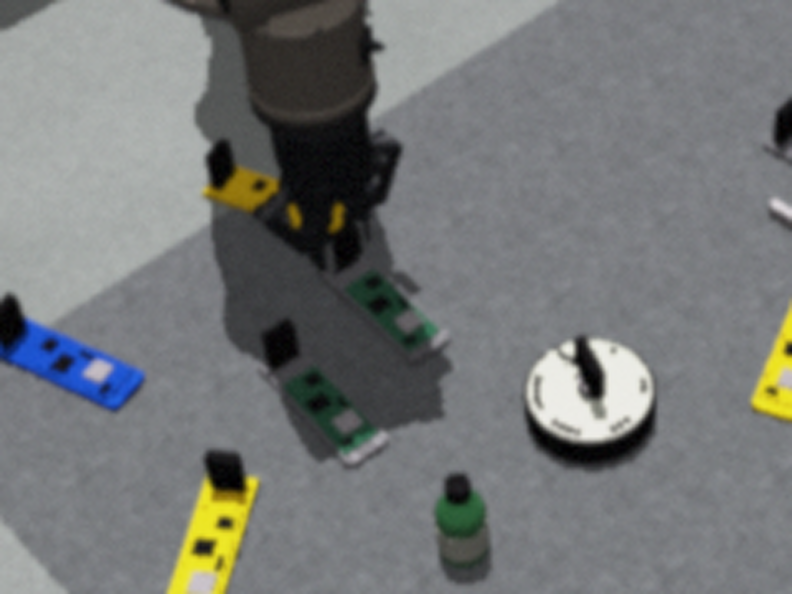

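```bash
python3 -m pendant '[-1,0,0,0,-2.5,0,1, -1,0,0,0,-3,0,1, -1,0,0,0,-3,0,1, -1,0,0,0,-3,0,1, -1,0,0,0,-3,0,1, -1,0,0,0,-3,-0.1,1, 0,0,0,0,-3,-0.2,1, 0,0,0,0,-3,-0.25,1, 0,0,0,0,-3,-0.25,1, 0,0,0,0,-3,-0.25,1, 0,0,0,0,-3,-0.25,1, 0,0,0,0,0,0,1]' 80
python3 - <<'E'
from h import *
delta([0.435,0.188,0.055],np.radians(184.96))
o=tcp()[2];print(o["width"],o["force"])
E
```

```text
time_s: 24.0
ee_pos: [0.4265, 0.088, 0.2104]
tcp_rot: [0.707, 0.031, -0.705, 0.029]
force: [0.3, -0.2, -0.4]
width: 0.0245
grasp now [0.4269 0.0883 0.0557] yaw -175.1 rotvec [-0.06 -0.17  0.12] shift cm (cur axes) [ 0.09 -9.89 -1.7 ] (target axes) [ 0.07 -9.89 -1.71]
0.02445292247306852 [ 0.33259036 -0.22174178 -0.4217832 ]
```

```bash
python3 -m pendant '[0,-0.1,0.1,0,-2.5,-0.3,1, 0,0,0,0,-2.5,-0.3,1, 0,0,0,0,-2.5,-0.3,1, 0,0,0,0,-2.4,-0.6,1, 0,0,0,0,0,0,1]' 80
python3 - <<'E'
from h import *
t=DO+np.array([[np.cos(DY),-np.sin(DY)],[np.sin(DY),np.cos(DY)]])@[-0.155,0.0]
delta([*t,0.034],np.radians(184.96))
o=tcp()[2];print(o["width"],o["force"])
f=snap("top","t16",(140,170,300,290),5)
E
```

```text
time_s: 24.5
ee_pos: [0.4328, 0.1898, 0.2089]
tcp_rot: [-0.706, -0.03, 0.707, -0.03]
force: [0.5, -1.2, -1.1]
width: 0.0243
grasp now [0.4327 0.1897 0.0542] yaw -175.16 rotvec [-0.12  0.03 -0.03] shift cm (cur axes) [ 2.02  0.44 -2.8 ] (target axes) [ 2.02  0.45 -2.8 ]
0.024322980760664237 [ 0.53661413 -1.19939686 -1.09329289]
```

View pics/t16.png

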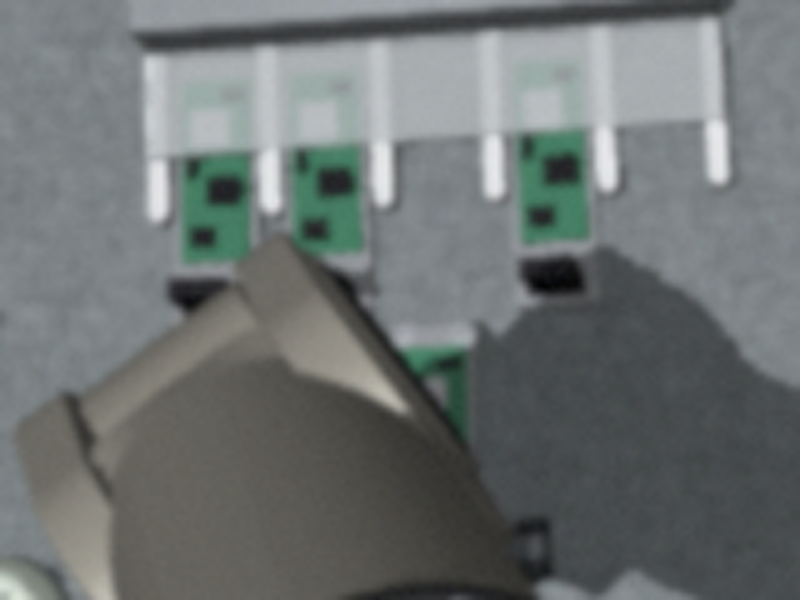

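```bash
python3 -m pendant '[-0.1,0,0,0.8,0.2,0,1, 0,0,0,0.8,0.1,-0.7,1, 0,0,0,0.2,0,-0.8,1, 0,0,0,0,0,-0.7,1, 0,0,0,0,0,0,1]' 80
python3 - <<'E'
from h import *
t=DO+np.array([[np.cos(DY),-np.sin(DY)],[np.sin(DY),np.cos(DY)]])@[-0.125,0.0]
delta([*t,0.034],np.radians(184.96))
o=tcp()[2];print(o["width"],o["force"])
f=snap("top","t17",(140,170,300,290),5)
E
```

```text
time_s: 25.05
ee_pos: [0.4568, 0.1829, 0.1881]
tcp_rot: [-0.705, -0.027, 0.708, -0.03]
force: [-0.3, 1.3, 0.3]
width: 0.0244
grasp now [0.4563 0.1824 0.0334] yaw -175.34 rotvec [-0.3   0.18 -0.2 ] shift cm (cur axes) [-0.08 -0.46 -3.47] (target axes) [-0.06 -0.45 -3.47]
0.02443465140405976 [-0.33233219  1.30035654  0.26726483]
```

View pics/t17.png

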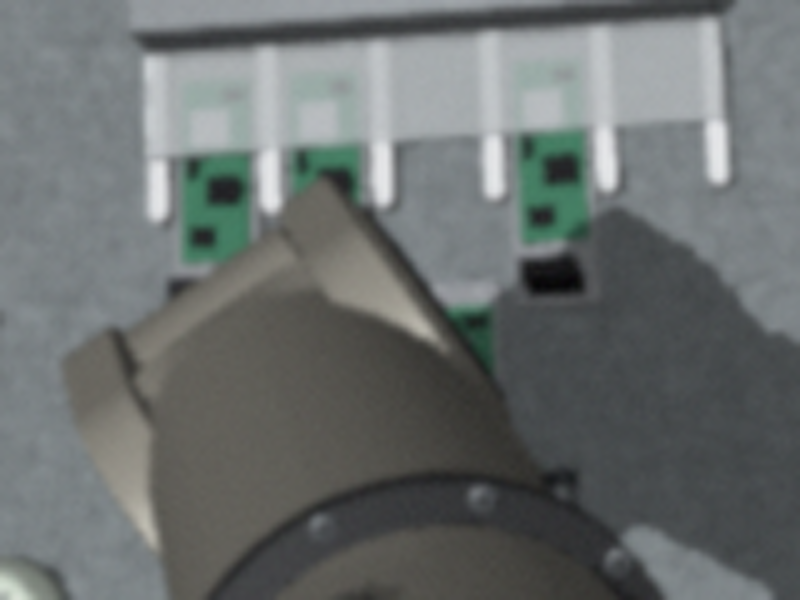

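```bash
python3 -m pendant '[-0.2,0.2,-0.2,-0.1,-0.5,0,1, 0,0,0,0,0,-0.3,1, 0,0,0,0,0,0,1]' 80
python3 - <<'E'
from h import *
t=DO+np.array([[np.cos(DY),-np.sin(DY)],[np.sin(DY),np.cos(DY)]])@[-0.125,0.0]
delta([*t,0.034],np.radians(184.96))
o=tcp()[2];print(o["width"],o["force"])
f=snap("top","t18",(140,170,300,290),5)
E
```

```text
time_s: 25.4
ee_pos: [0.459, 0.1885, 0.1895]
tcp_rot: [0.707, 0.03, -0.706, 0.03]
force: [-0.4, 0.5, -1.6]
width: 0.0248
grasp now [0.4591 0.1886 0.0348] yaw -175.12 rotvec [-0.08 -0.04  0.02] shift cm (cur axes) [ 0.08  0.09 -3.2 ] (target axes) [ 0.08  0.09 -3.2 ]
0.024759652710234826 [-0.36846314  0.50551213 -1.63352841]
```

View pics/t18.png

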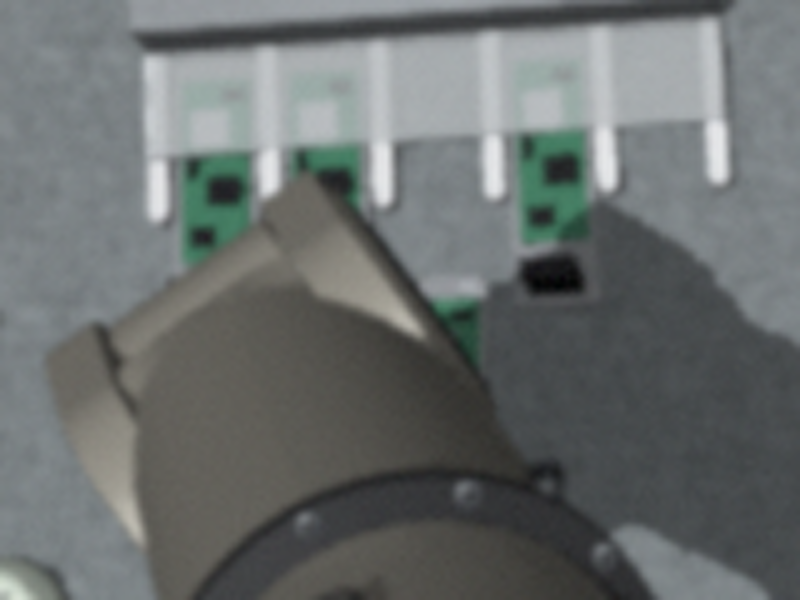

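Right edge of the nose is at 486, as expected. Moving forward to the mouth.

```bash
python3 -m pendant '[0,0,0,0,0.05,-0.7,1, 0,0,0,0,0,-0.8,1, 0,0,0,0,0,-0.8,1, 0,0,0,0,0,-0.8,1, 0,0,0,0,0,0,1]' 80
python3 - <<'E'
from h import *
t=DO+np.array([[np.cos(DY),-np.sin(DY)],[np.sin(DY),np.cos(DY)]])@[-0.115,0.0]
delta([*t,0.034],np.radians(184.96))
o=tcp()[2];print(o["width"],o["force"])
f=snap("top","t19",(140,170,300,290),5)
E
```

```text
time_s: 25.95
ee_pos: [0.4928, 0.191, 0.1897]
tcp_rot: [0.707, 0.03, -0.706, 0.03]
force: [0.0, 0.1, -0.4]
width: 0.0242
grasp now [0.493 0.191 0.035] yaw -175.11 rotvec [-0.07 -0.07  0.03] shift cm (cur axes) [ 0.1   0.04 -0.81] (target axes) [ 0.1   0.04 -0.81]
0.024243002706885473 [ 0.02240509  0.12433751 -0.44789262]
```

View pics/t19.png

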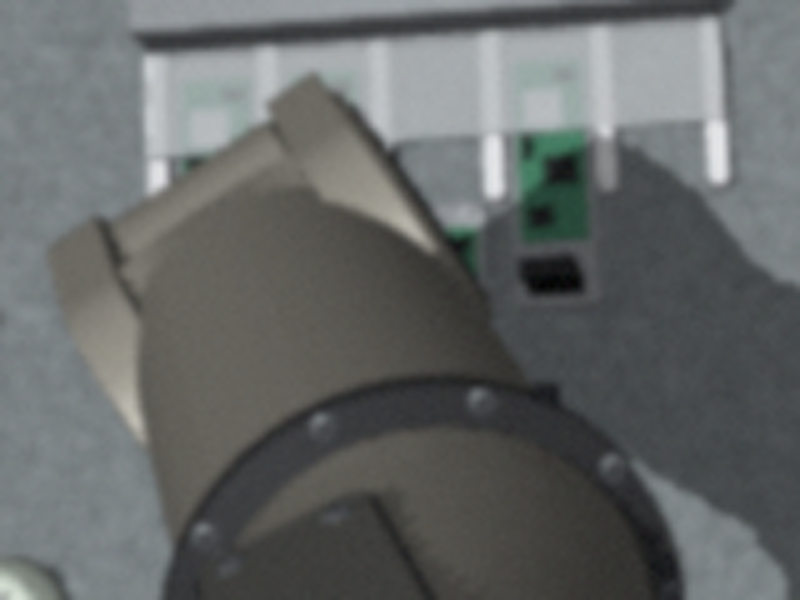

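```bash
python3 -m pendant '[0,0,0,0,0,-0.8,1, 0,0,0,0,0,-0.8,1, 0,0,0,0,0,-0.8,1, 0,0,0,0,0,-0.8,1, 0,0,0,0,0,-0.8,1]' 80
python3 - <<'E'
from h import *
t=DO+np.array([[np.cos(DY),-np.sin(DY)],[np.sin(DY),np.cos(DY)]])@[-0.040,0.0]
delta([*t,0.034],np.radians(184.96))
o=tcp()[2];print(o["width"],o["force"])
f=snap("top","t20",(140,170,300,290),5)
E
```

```text
time_s: 26.5
ee_pos: [0.5344, 0.1944, 0.1894]
tcp_rot: [-0.706, -0.03, 0.707, -0.03]
force: [-0.2, -0.3, -1.6]
width: 0.0243
grasp now [0.5343 0.1944 0.0347] yaw -175.08 rotvec [-0.04  0.02 -0.01] shift cm (cur axes) [ 0.07  0.03 -4.14] (target axes) [ 0.07  0.03 -4.14]
0.024312750474127006 [-0.2330609  -0.2970953  -1.57947835]
```

View pics/t20.png

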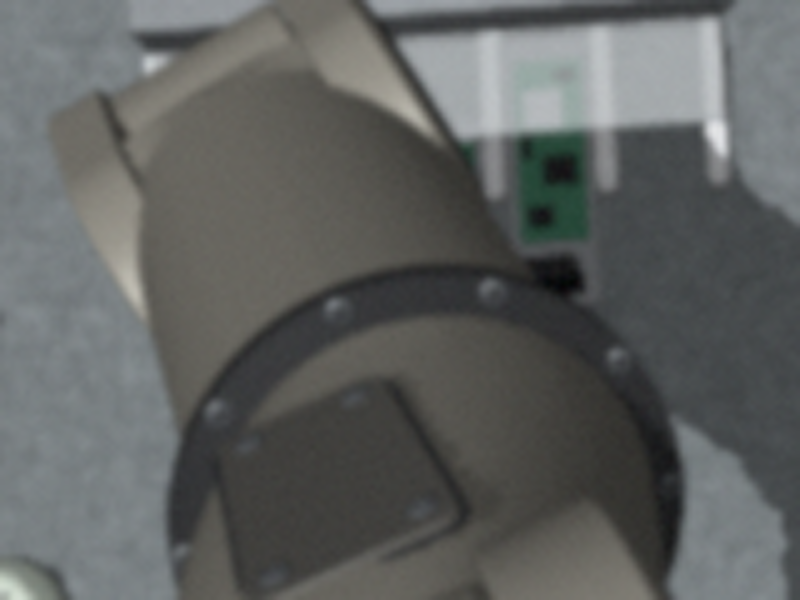

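```bash
python3 -m pendant '[0,0,0,0.1,0,-0.8,1, 0,0,0,0,0,-0.8,1, 0,0,0,0,0,-0.8,1, 0,0,0,0,0,-0.8,1, 0,0,0,0,0,-0.4,1]' 80
python3 - <<'E'
from h import *
t=DO+np.array([[np.cos(DY),-np.sin(DY)],[np.sin(DY),np.cos(DY)]])@[-0.040,0.0]
delta([*t,0.034],np.radians(184.96))
o=tcp()[2];print(o["width"],o["force"])
E
```

```text
time_s: 27.05
ee_pos: [0.573, 0.1976, 0.1877]
tcp_rot: [-0.705, -0.03, 0.708, -0.031]
force: [-27.1, -2.8, 14.4]
width: 0.0247
grasp now [0.5723 0.1973 0.033 ] yaw -175.09 rotvec [-0.05  0.24 -0.07] shift cm (cur axes) [-0.1   0.   -0.27] (target axes) [-0.1   0.   -0.27]
0.024671083554688722 [-27.08324493  -2.78431867  14.39197902]
```

```bash
python3 -m pendant '[0,0,0,0,0,0,0.55, 0,0,0,0,0,0,0.55, 0,0,0,0,0,0,0.55]' 80
python3 -m pendant '[0,0,0,-2,0,0,0.55, 0,0,0,-3,0,0,0.55, 0,0,0,-3,0,0,0.55, 0,0,0,0,0,2,0.5, 0,0,0,0,0,4,0, 0,0,0,0,4,4,0, 0,0,0,0,4.2,1,0, 0,0,0,0,4.2,0,0, 0,0,0,0,4.2,0,0, 0,0,0,0,4.2,0,0, 0,0,0,0,4.2,0,0, 0,0,0,0,0,0,0]' 80
python3 - <<'E'
from h import *
f=snap("top","t21");boards(f)
delta([0.4582,-0.3321,0.09],np.radians(175.3)); o=tcp()[2];print(o["width"],o["force"])
E
```

```text
time_s: 27.35
ee_pos: [0.5735, 0.1976, 0.1874]
tcp_rot: [-0.705, -0.03, 0.708, -0.031]
force: [-0.7, 0.9, -0.6]
width: 0.0384
time_s: 28.55
ee_pos: [0.4875, -0.0631, 0.2737]
tcp_rot: [0.708, 0.032, -0.704, 0.032]
force: [-0.1, 0.5, -0.4]
width: 0.0851
px [250. 207.] size [48. 27.] origin [0.6115 0.1467] yaw 6.5 tab [0.5569 0.1405] dock [-0.0087 -0.054 ]
px [228. 208.] size [46. 26.] origin [0.6067 0.1999] yaw 2.8 tab [0.5518 0.1972] dock [-0.0089 -0.0006]
px [205. 210.] size [46. 28.] origin [0.6032 0.252 ] yaw 3.5 tab [0.5483 0.2487] dock [-0.0079  0.0517]
px [183. 212.] size [46. 26.] origin [0.5976 0.304 ] yaw 3.7 tab [0.5428 0.3005] dock [-0.0089  0.104 ]
px [460. 255.] size [27. 83.] origin [ 0.513  -0.3367] yaw -4.7 tab [ 0.4582 -0.3322] dock [-0.1486 -0.527 ]
grasp now [ 0.4885 -0.0605  0.119 ] yaw -174.71 rotvec [ 9.99 -0.34  0.1 ] shift cm (cur axes) [ 2.84 26.75  5.44] (target axes) [ 2.9  27.28  0.7 ]
0.08568150460584417 [ 0.72214089 -0.2519469   0.67230816]
```

View pics/t21.png

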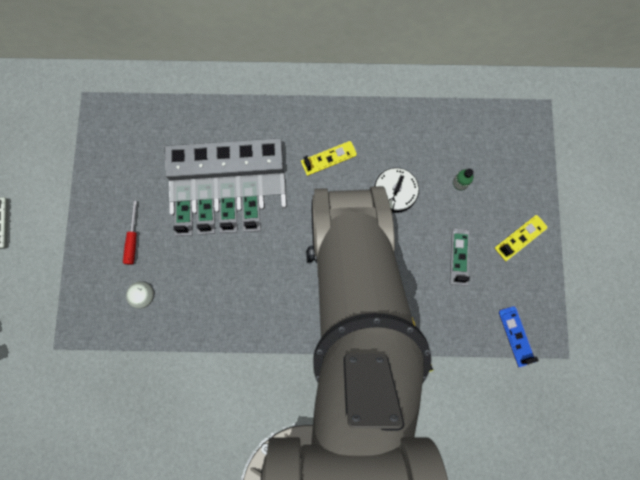

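Bays 2 to 5 are loaded and equally deep. The last loose carrier, at (460,255), goes to bay 1.

```bash
python3 -m pendant '[4,0,0,0,3.4,0.5,0, 4,-0.2,0,0,3.4,0.4,0, 2,0,0,0,3.4,0.1,0, 0,0,0,0,3.4,0,0, 0,0,0,0.6,3.4,0,0, 0,0,0,0.6,3.4,0,0, 0,0,0,0.6,3.4,0,0, 0,0,0,0.6,3,0,0, 0,0,0,0,0,0,0]' 80
python3 - <<'E'
from h import *
delta([0.4585,-0.3321,0.033],np.radians(175.3))
E
```

```text
time_s: 29.5
ee_pos: [0.4702, -0.3302, 0.2501]
tcp_rot: [0.71, -0.026, -0.703, -0.028]
force: [0.5, -0.5, -0.7]
width: 0.085
grasp now [ 0.4717 -0.3299  0.0954] yaw 175.64 rotvec [ 0.34 -0.56  0.18] shift cm (cur axes) [6.23 0.3  1.21] (target axes) [6.24 0.28 1.15]
```

```bash
python3 -m pendant '[0.3,-0.6,0.2,0.5,0.3,1.1,0, 0,0,0,1.3,0,0,0, 0,0,0,1.3,0,0,0, 0,0,0,1.3,0,0,0, 0,0,0,1,0,0,0, 0,0,0,0,0,0,0]' 80
python3 - <<'E'
from h import *
delta([0.4585,-0.3321,0.033],np.radians(175.3)); snap("scene","s7",(120,200,360,380),3.3)
E
```

```text
time_s: 30.1
ee_pos: [0.4597, -0.3272, 0.1907]
tcp_rot: [-0.706, 0.026, 0.707, 0.027]
force: [-0.7, 0.4, 0.3]
width: 0.0851
grasp now [ 0.4594 -0.327   0.036 ] yaw 175.66 rotvec [0.36 0.11 0.09] shift cm (cur axes) [0.3  0.5  0.08] (target axes) [0.3  0.5  0.08]
```

View pics/s7.png

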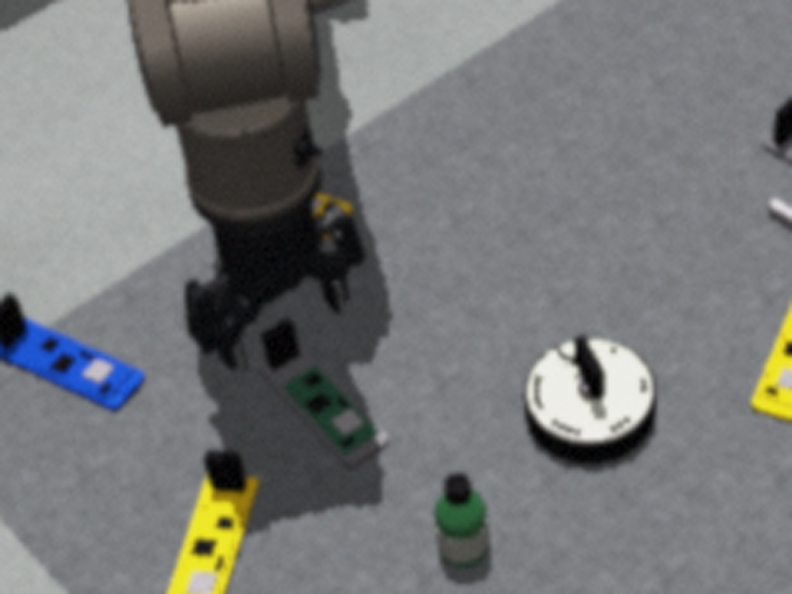

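Fingers straddle the tab. I'll correct 5 mm sideways and 3 mm down, then grip and lift.

```bash
python3 -m pendant '[0.4,0,0,0.3,0.5,0.1,0, 0,0,0,0,0,0,0, 0,0,0,0,0,0,1, 0,0,0,0,0,0,1, 0,0,0,0,0,0,1, 0,0,0,0,0,0,1, 0,0,0,0,0,0,1, 0,0,0,0,0,0,1, 0,0,0,0,0,0,1, 0,0,0,0,0,0,1]' 80
python3 -m pendant '[0,0,0,-1,0,0,1, 0,0,0,-1.4,0,0,1, 0,0,0,0,0,0,1]' 80
python3 - <<'E'
from h import *
t=DO+np.array([[np.cos(DY),-np.sin(DY)],[np.sin(DY),np.cos(DY)]])@[-0.165,-0.104]
print(t);delta([*t,0.06],np.radians(184.96))
o=tcp()[2];print(o["width"],o["force"])
snap("scene","s8",(120,200,360,380),3.3)
E
```

```text
time_s: 31.15
ee_pos: [0.459, -0.3331, 0.19]
tcp_rot: [0.707, -0.03, -0.706, -0.03]
force: [0.7, -0.8, -0.5]
width: 0.0242
time_s: 31.45
ee_pos: [0.459, -0.3332, 0.2159]
tcp_rot: [0.707, -0.029, -0.706, -0.03]
force: [0.4, -1.1, -1.7]
width: 0.0247
[0.46010974 0.08332351]
grasp now [ 0.4591 -0.3331  0.0612] yaw 175.2 rotvec [-9.76 -0.04  0.01] shift cm (cur axes) [  0.13 -41.51   3.37] (target axes) [  0.12 -41.48  -3.71]
0.024659733497407417 [ 0.35849665 -1.06580245 -1.67399777]
```

View pics/s8.png

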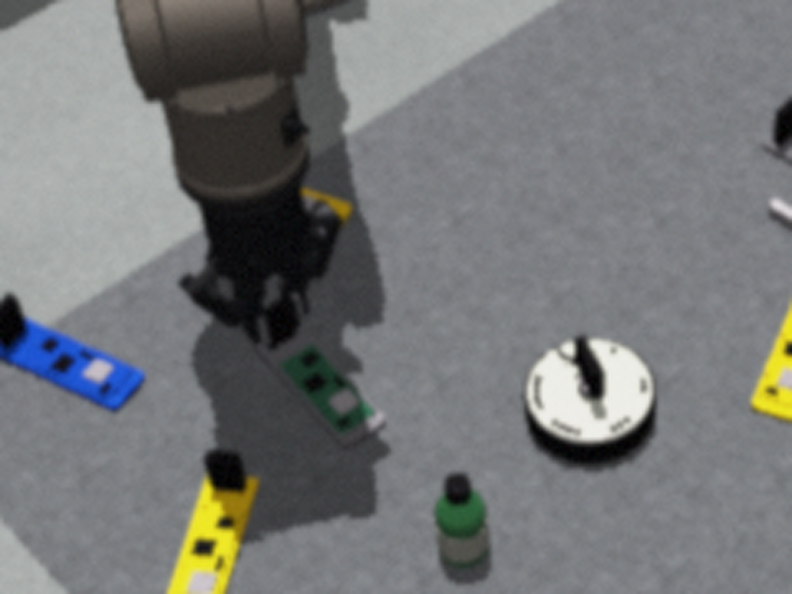

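```bash
python3 -m pendant '[-1,0,0,0,-2.5,0.2,1, -1,0,0,0,-3,0.2,1, -1,0,0,0,-3,0.2,1, -1,0,0,0,-3,0.1,1, -1,0,0,0,-3,0.1,1, -1,0,0,0,-3,0,1, -1,0,0,0,-3,0,1, -1,0,0,0,-3,-0.1,1, -1,0,0,0,-3,-0.1,1, -0.8,0,0,0,-3,-0.2,1, 0,0,0,0,-3,-0.2,1, 0,0,0,0,0,0,1]' 80
python3 - <<'E'
from h import *
t=DO+np.array([[np.cos(DY),-np.sin(DY)],[np.sin(DY),np.cos(DY)]])@[-0.165,-0.104]
print(t);delta([*t,0.06],np.radians(184.96))
o=tcp()[2];print(o["width"],o["force"])
E
```

```text
time_s: 32.7
ee_pos: [0.4539, 0.0035, 0.2161]
tcp_rot: [0.708, 0.032, -0.705, 0.033]
force: [-0.0, -0.7, -0.2]
width: 0.0243
[0.46010974 0.08332351]
grasp now [0.4547 0.0034 0.0614] yaw -174.74 rotvec [ 0.3  -0.29 -0.09] shift cm (cur axes) [ 0.14 -7.89 -1.35] (target axes) [ 0.14 -7.89 -1.31]
0.02432744920919492 [-0.04780098 -0.71769517 -0.24850249]
```

```bash
python3 -m pendant '[0.3,-0.3,0,0,-2,-0.3,1, 0,0,0,0.8,-2,-0.4,1, 0,0,0,0.8,-2,-0.4,1, 0,0,0,0.6,-1.8,-0.2,1, 0,0,0,0,0,0,1]' 80
python3 - <<'E'
from h import *
t=DO+np.array([[np.cos(DY),-np.sin(DY)],[np.sin(DY),np.cos(DY)]])@[-0.145,-0.104]
print(t);delta([*t,0.036],np.radians(184.96))
o=tcp()[2];print(o["width"],o["force"])
f=snap("top","t22",(180,170,340,290),5)
E
```

```text
time_s: 33.2
ee_pos: [0.4606, 0.0838, 0.1939]
tcp_rot: [0.707, 0.03, -0.706, 0.031]
force: [0.5, -0.6, -1.6]
width: 0.0242
[0.48003485 0.08505271]
grasp now [0.4608 0.0835 0.0392] yaw -175.1 rotvec [-0.06 -0.09 -0.12] shift cm (cur axes) [ 0.32  0.04 -1.95] (target axes) [ 0.32  0.05 -1.95]
0.024211862120218884 [ 0.50061769 -0.61009277 -1.58522472]
```

View pics/t22.png

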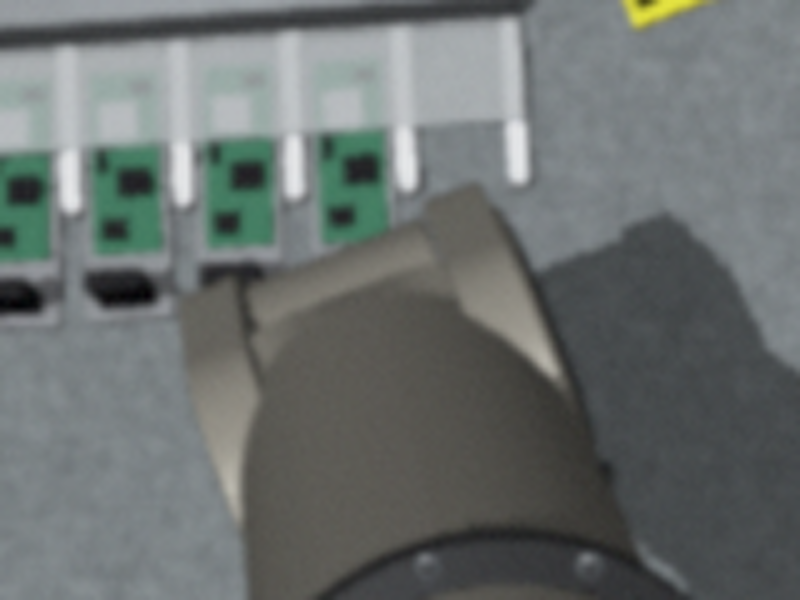

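The arm hides the nose in the top view, so I'll go by odometry (within 1 mm at the previous bays) and check with the scene camera.

```bash
python3 -m pendant '[0,0,-0.1,0.3,0.05,-0.7,1, 0,0,0,0,0,-0.8,1, 0,0,0,0,0,-0.5,1, 0,0,0,0,0,0,1]' 80
python3 - <<'E'
from h import *
t=DO+np.array([[np.cos(DY),-np.sin(DY)],[np.sin(DY),np.cos(DY)]])@[-0.115,-0.104]
delta([*t,0.036],np.radians(184.96))
o=tcp()[2];print(o["width"],o["force"])
f=snap("scene","s9",(320,200,440,290),6.5)
E
```

```text
time_s: 33.65
ee_pos: [0.483, 0.0809, 0.1915]
tcp_rot: [0.707, 0.028, -0.706, 0.029]
force: [-0.1, 0.1, -1.1]
width: 0.0245
grasp now [0.4834 0.0807 0.0368] yaw -175.36 rotvec [-0.32 -0.14 -0.09] shift cm (cur axes) [ 0.09 -0.46 -2.74] (target axes) [ 0.08 -0.44 -2.74]
0.024494959584558062 [-0.06948327  0.05899016 -1.08142441]
```

View pics/s9.png

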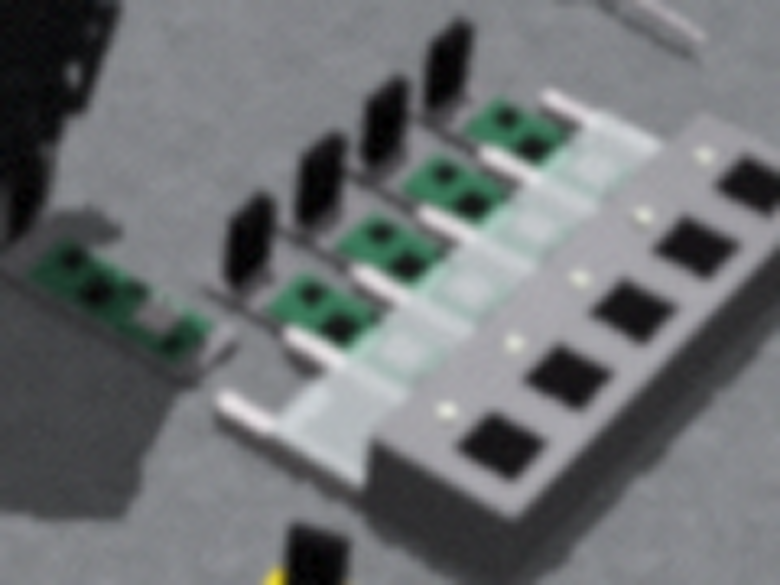

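```bash
python3 -m pendant '[-0.3,-0.1,-0.1,0,-0.45,0,1, 0,0,0,0,0,-0.4,1, 0,0,0,0,0,0,1]' 80
python3 - <<'E'
from h import *
t=DO+np.array([[np.cos(DY),-np.sin(DY)],[np.sin(DY),np.cos(DY)]])@[-0.115,-0.104]
delta([*t,0.036],np.radians(184.96))
E
```

```text
time_s: 34.0
ee_pos: [0.4863, 0.0856, 0.1916]
tcp_rot: [0.707, 0.031, -0.706, 0.03]
force: [0.6, -0.3, -0.5]
width: 0.0247
grasp now [0.4863 0.0857 0.0369] yaw -175.07 rotvec [-0.03 -0.01  0.01] shift cm (cur axes) [ 0.09  0.   -2.37] (target axes) [ 0.09  0.   -2.37]
```

```bash
python3 -m pendant '[0,0,0,0.05,0,-0.8,1, 0,0,0,0,0,-0.8,1, 0,0,0,0,0,-0.8,1, 0,0,0,0,0,0,1]' 80
python3 - <<'E'
from h import *
t=DO+np.array([[np.cos(DY),-np.sin(DY)],[np.sin(DY),np.cos(DY)]])@[-0.115,-0.104]
delta([*t,0.036],np.radians(184.96))
o=tcp()[2];print(o["width"],o["force"])
f=snap("scene","s10",(320,200,440,290),6.5);snap("top","t23",(180,170,340,290),5)
E
```

```text
time_s: 34.4
ee_pos: [0.5124, 0.0876, 0.191]
tcp_rot: [-0.706, -0.03, 0.706, -0.03]
force: [1.4, -1.0, -1.2]
width: 0.0246
grasp now [0.5124 0.0876 0.0363] yaw -175.09 rotvec [-0.05  0.01 -0.01] shift cm (cur axes) [ 0.03 -0.02  0.24] (target axes) [ 0.03 -0.02  0.24]
0.024646342931422708 [ 1.42432649 -1.02463539 -1.15115156]
```

View pics/s10.png

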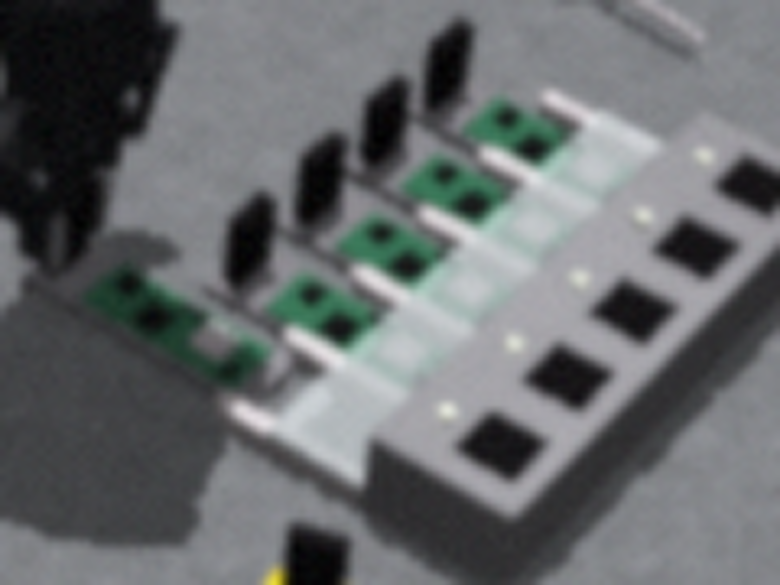

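View pics/t23.png

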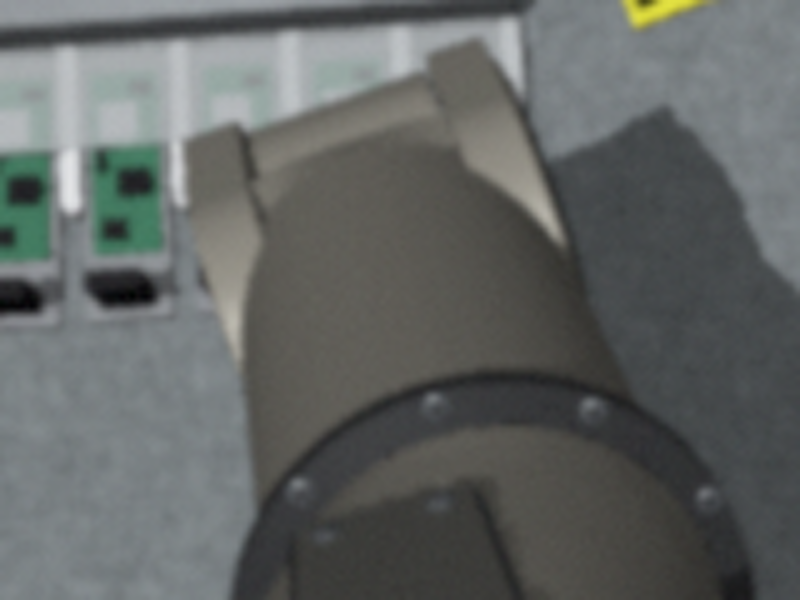

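```bash
python3 -m pendant '[0,0,0,0,0,-0.7,1, 0,0,0,0,0,-0.7,1, 0,0,0,0,0,0,1]' 80
python3 - <<'E'
from h import *
t=DO+np.array([[np.cos(DY),-np.sin(DY)],[np.sin(DY),np.cos(DY)]])@[-0.040,-0.104]
delta([*t,0.036],np.radians(184.96))
o=tcp()[2];print(o["width"],o["force"])
f=snap("scene","s11",(330,230,400,280),11)
E
```

```text
time_s: 34.8
ee_pos: [0.5261, 0.0887, 0.1909]
tcp_rot: [-0.706, -0.03, 0.707, -0.031]
force: [1.3, -1.8, -1.0]
width: 0.024
grasp now [0.5259 0.0886 0.0362] yaw -175.08 rotvec [-0.04  0.08 -0.03] shift cm (cur axes) [ 0.01 -0.04 -5.88] (target axes) [ 0.02 -0.04 -5.88]
0.023996688532803893 [ 1.2632692  -1.81243973 -0.95279749]
```

View pics/s11.png

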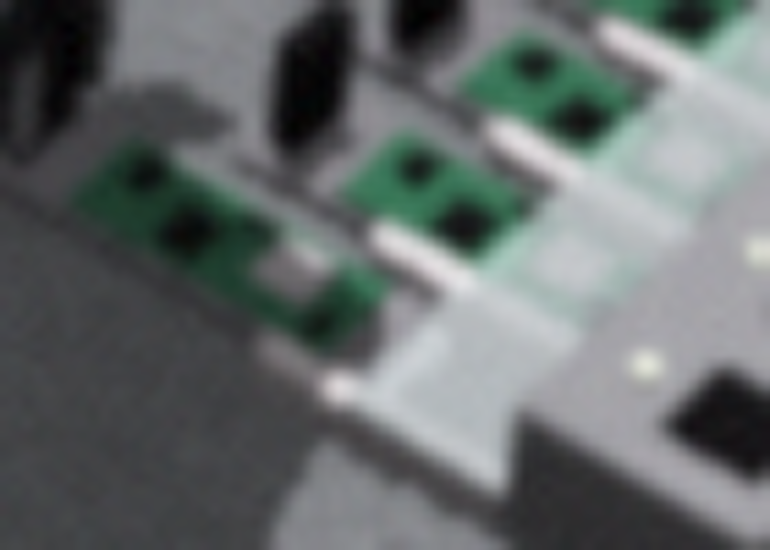

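The nose is inside bay 1, with the wall (shadowed) in front of it. Pushing home.

```bash
python3 -m pendant '[0,0,0,0,0,-0.8,1, 0,0,0,0,0,-0.8,1, 0,0,0,0,0,-0.8,1, 0,0,0,0,0,-0.8,1, 0,0,0,0,0,-0.8,1, 0,0,0,0,0,-0.8,1]' 80
python3 - <<'E'
from h import *
t=DO+np.array([[np.cos(DY),-np.sin(DY)],[np.sin(DY),np.cos(DY)]])@[-0.040,-0.104]
delta([*t,0.036],np.radians(184.96))
E
```

```text
time_s: 35.45
ee_pos: [0.5767, 0.093, 0.1906]
tcp_rot: [-0.705, -0.03, 0.707, -0.031]
force: [-1.7, -1.1, -0.9]
width: 0.0243
grasp now [0.5763 0.0928 0.0359] yaw -175.06 rotvec [-0.02  0.16 -0.05] shift cm (cur axes) [-0.02 -0.05 -0.8 ] (target axes) [-0.01 -0.05 -0.8 ]
```

```bash
python3 -m pendant '[0,0,0,0,0,-0.6,1, 0,0,0,0,0,-0.3,1]' 80
python3 -m pendant '[0,0,0,0,0,-0.3,1]' 80
python3 - <<'E'
from h import *
t=DO+np.array([[np.cos(DY),-np.sin(DY)],[np.sin(DY),np.cos(DY)]])@[-0.040,-0.104]
delta([*t,0.036],np.radians(184.96))
E
```

```text
time_s: 35.65
ee_pos: [0.5835, 0.0937, 0.1898]
tcp_rot: [-0.701, -0.03, 0.711, -0.031]
force: [-38.4, -4.7, 45.6]
width: 0.0246
time_s: 35.75
ee_pos: [0.5844, 0.0939, 0.1899]
tcp_rot: [-0.699, -0.029, 0.714, -0.032]
force: [-27.4, -3.6, 29.6]
width: 0.0247
grasp now [0.5813 0.0932 0.0352] yaw -175.04 rotvec [ 0.    1.2  -0.16] shift cm (cur axes) [-0.08 -0.02 -0.02] (target axes) [-0.08 -0.02 -0.02]
```

```bash
python3 -m pendant '[0,0,0,0,0,0,0.55, 0,0,0,0,0,0,0.55, 0,0,0,0,0,0,0.55]' 80
python3 -m pendant '[0,0,0,-2,0,0,0.55, 0,0,0,-3,0,0,0.55, 0,0,0,-3,0,0,0.55, 0,0,0,-3,0,2,0.5, 0,0,0,0,2,2,0, 0,0,0,0,4,0,0, 0,0,0,0,4.2,0,0, 0,0,0,0,4.2,0,0, 0,0,0,0,4.2,0,0, 0,0,0,0,0,0,0]' 80
python3 - <<'E'
from h import *
f=snap("top","t24",(150,130,450,290),2.66);boards(f)
for d in nets.mark_of("top","key_grip")[:2]+nets.mark_of("top","timer")[:2]: print(d["p"],d["centre"])
E
```

```text
time_s: 36.05
ee_pos: [0.5852, 0.0947, 0.1903]
tcp_rot: [-0.699, -0.03, 0.713, -0.032]
force: [-1.0, -1.1, 0.7]
width: 0.0387
time_s: 37.05
ee_pos: [0.5668, -0.0974, 0.3075]
tcp_rot: [-0.703, -0.033, 0.71, -0.034]
force: [0.3, 0.8, -0.4]
width: 0.0853
px [250. 207.] size [48. 27.] origin [0.6115 0.1469] yaw 6.8 tab [0.5569 0.1404] dock [-0.0087 -0.0538]
px [272. 205.] size [46. 27.] origin [0.6161 0.0967] yaw 5.3 tab [0.5613 0.0916] dock [-0.0084 -0.1041]
px [228. 208.] size [46. 26.] origin [0.6067 0.1999] yaw 2.8 tab [0.5518 0.1972] dock [-0.0089 -0.0006]
px [183. 212.] size [48. 26.] origin [0.5985 0.3041] yaw 3.7 tab [0.5436 0.3005] dock [-0.0081  0.104 ]
px [205. 210.] size [47. 27.] origin [0.6029 0.2516] yaw 7.5 tab [0.5484 0.2444] dock [-0.0082  0.0513]
0.15 [0.6089, 0.2486, 0.0013]
```

View pics/t24.png

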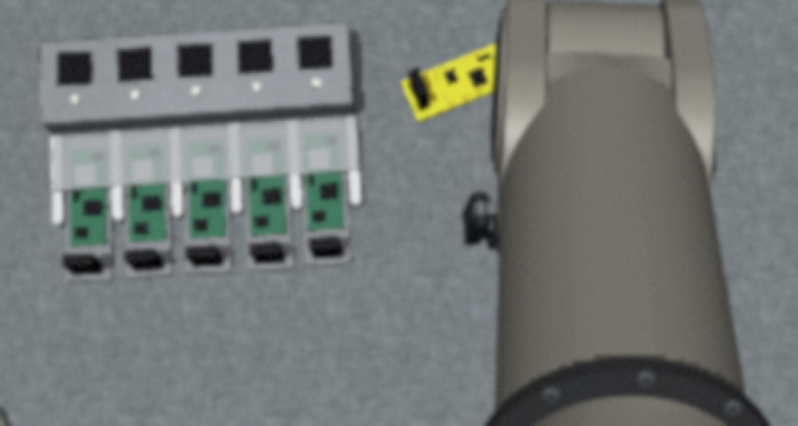

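All five carriers sit at the same depth (green-edge measure −8.1 to −8.9 mm; parked one −8.7). Now the timer, from the unobstructed first top frame and the current scene view.

Run:
```python
from h import *
f=cv2.imread("pics/top0.png"); cv2.imwrite("pics/k1.png",cv2.resize(f[160:220,365:430],None,fx=9,fy=9,interpolation=cv2.INTER_CUBIC))
g=viewer.grab_frame("scene"); cv2.imwrite("pics/k2.png",cv2.resize(g[290:350,265:335],None,fx=9,fy=9,interpolation=cv2.INTER_CUBIC)[:,:,::-1])
for z in (0,0.028): print(proj("top",[[0.6695,-0.1907,z]]))
```

```text
[[394.83106869 190.47556007]]
[[396.42898592 187.02681332]]
```

View pics/k1.png

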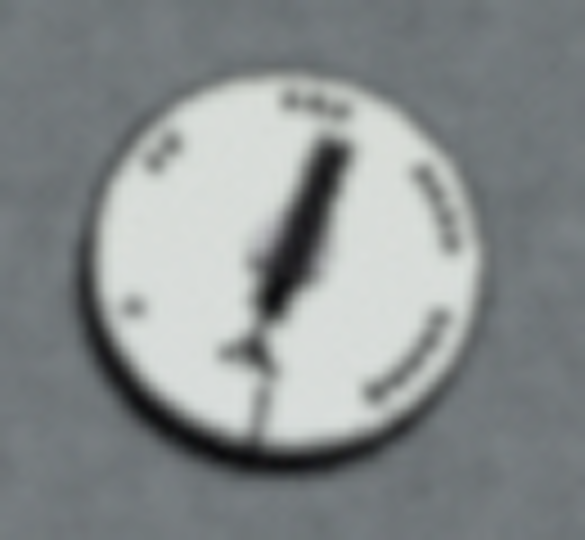

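View pics/k2.png

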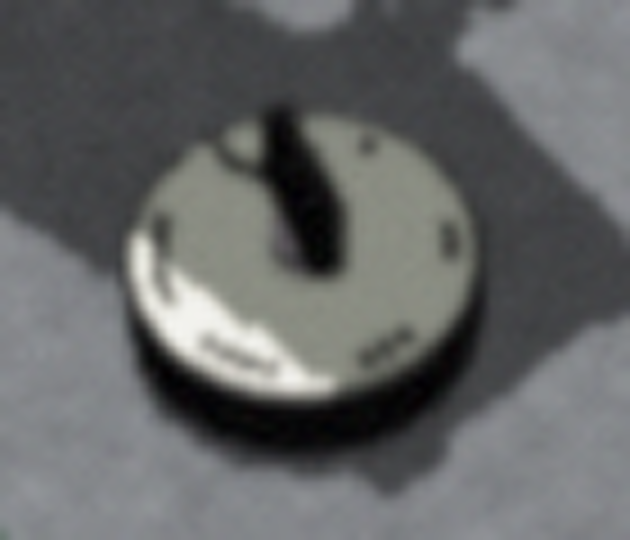

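Run:
```python
from h import *
def P(u,v,z): return ray("top",365+u/9,160+v/9,z)
c=np.array([0,0,0.])
# dial ellipse extremes (z=.028)
L=P(95,260,.028);Rr=P(482,255,.028);T=P(285,72,.028);B=P(290,445,.028)
print(L,Rr,T,B); c=(np.array([ (T[0]+B[0])/2,(L[1]+Rr[1])/2]));print("centre",c)
for n,u,v in (("zero",255,448),("1",132,307),("2",163,152),("3",318,105),("4",440,208),("5",408,360)):
    d=P(u,v,.028)[:2]-c; print(n,np.linalg.norm(d).round(4),np.degrees(np.arctan2(d[1],d[0])).round(1))
d=P(245,350,.031)[:2]-c; print("arrow",np.linalg.norm(d),np.degrees(np.arctan2(d[1],d[0])))
a=P(338,142,.072)[:2];b=P(268,315,.050)[:2]; d=b-a; print("wing",np.linalg.norm(d),np.degrees(np.arctan2(d[1],d[0])),(a+b)/2)
print(tcp()[2]["q"].round(3)); delta([*c,0.11],np.radians(180-26))
```

```text
[ 0.66419759 -0.14249556  0.028     ] [ 0.66724318 -0.24172456  0.028     ] [ 0.71555114 -0.19169919  0.028     ] [ 0.61610708 -0.19199814  0.028     ]
centre [ 0.66582911 -0.19211006]
zero 0.0515 169.9
1 0.0425 109.2
2 0.0423 49.3
3 0.0417 -11.1
4 0.0414 -70.5
5 0.0404 -131.6
arrow 0.028273854851601825 155.45826897056838
wing 0.04129939372363197 158.93690106529198 [ 0.66324173 -0.19118108]
[ 0.087  0.375 -0.051  1.918  0.025  0.86  -1.446]
grasp now [ 0.5652 -0.0902  0.1525] yaw -174.17 rotvec [31.83  0.63 -0.08] shift cm (cur axes) [ 4.14 11.14 -8.86] (target axes) [  4.25   4.81 -13.36]
```

```bash
python3 -m pendant '[0,0.6,0,0,2.8,-2.2,0, 0,0,0,0,2.8,-2.2,0, 0,0,0,0,2.8,-2.2,0, 0,0,0,0,2.7,-2.2,0, -8,0,0,0,0,0,0, -8,0,0,0,0,0,0, -8,0,0,0,0,0,0, -8,0,0,0,0,0,0, -8,0,0,0,0,0,0, -8,0,0,0,0,0,0, -8,0,0,0,0,0,0, -8,0,0,0,0,0,0]' 60
python3 -m pendant '[-8,0,0,0,0,0,0, -8,0,0,0,0,0,0, -8,0,0,0,0,0,0, -8,0,0,0,0,0,0, -8,0,0,0,0,0,0, -8,0,0,0,0,0,0, -8,0,0,0,0,0,0, -8,0,0,0,0,0,0, -8,0,0,0,0,0,0, -8,0,0,0,0,0,0, 0,0,0,0,0,0,0]'
python3 - <<'E'
from h import *
print(tcp()[2]["q"].round(3)); delta([0.6655,-0.1915,0.11],np.radians(-23))
snap("scene","k3",(230,220,360,340),5)
E
```

```text
time_s: 38.45
ee_pos: [0.6748, -0.1706, 0.3054]
tcp_rot: [0.567, 0.428, -0.563, 0.423]
force: [-0.4, 0.5, 0.6]
width: 0.0854
time_s: 39.55
ee_pos: [0.6787, -0.1479, 0.3057]
tcp_rot: [0.134, 0.696, -0.123, 0.695]
force: [0.4, 0.1, 0.4]
width: 0.0855
[ 0.568  0.63  -0.642  1.608  0.403  1.04   1.019]
grasp now [ 0.679  -0.1455  0.1511] yaw -20.92 rotvec [ 2.08 -0.21 -0.86] shift cm (cur axes) [ 4.03 -4.6   0.34] (target axes) [ 4.1  -4.53  0.49]
```

View pics/k3.png

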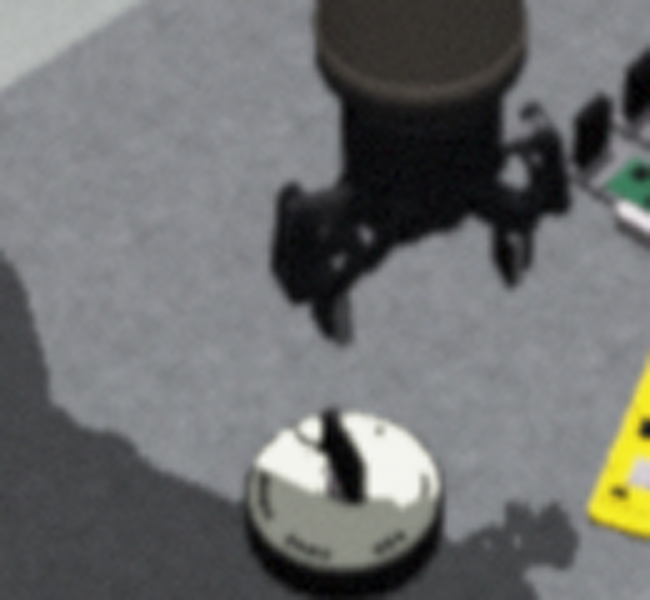

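```bash
python3 -m pendant '[2,-0.2,-0.9,0,-1.6,0.1,0, 0,0,0,0,-1.6,0.1,0, 0,0,0,1.5,-1.4,0.1,0, 0,0,0,1.5,0,0,0, 0,0,0,0,0,0,0]'
python3 - <<'E'
from h import *
print(tcp()[2]["q"].round(3)); delta([0.6655,-0.1915,0.06],np.radians(-23))
E
```

```text
time_s: 40.1
ee_pos: [0.6622, -0.1943, 0.2732]
tcp_rot: [0.146, 0.692, -0.148, 0.692]
force: [-0.5, 0.3, -0.3]
width: 0.0853
[ 0.611  0.651 -0.603  1.642  0.428  0.985  1.015]
grasp now [ 0.6621 -0.1947  0.1185] yaw -23.99 rotvec [-0.99  0.01  0.16] shift cm (cur axes) [5.85 0.41 0.19] (target axes) [5.85 0.39 0.2 ]
```

```bash
python3 -m pendant '[-1,0,0,1.2,0.4,0.2,0, 0,0,0,1.4,0,0,0, 0,0,0,1.4,0,0,0, 0,0,0,1.2,0,0,0, 0,0,0,0,0,0,0]'
python3 - <<'E'
from h import *
delta([0.6655,-0.1915,0.06],np.radians(-23))
E
```

```text
time_s: 40.6
ee_pos: [0.6659, -0.1896, 0.2151]
tcp_rot: [0.14, 0.694, -0.14, 0.692]
force: [-0.5, 1.0, -0.7]
width: 0.0856
grasp now [ 0.6655 -0.1897  0.0604] yaw -22.84 rotvec [ 0.16 -0.12  0.09] shift cm (cur axes) [ 0.04 -0.19  0.03] (target axes) [ 0.04 -0.19  0.03]
```

Aligned within 2 mm over the key. Closing on the wing.

```bash
python3 -m pendant '[0,0,0,0,-0.2,0,0, 0,0,0,0,0,0,1, 0,0,0,0,0,0,1, 0,0,0,0,0,0,1, 0,0,0,0,0,0,1, 0,0,0,0,0,0,1, 0,0,0,0,0,0,1, 0,0,0,0,0,0,1, 0,0,0,0,0,0,1, 0,0,0,0,0,0,1]' 40
python3 - <<'E'
from h import *
delta([0.6655,-0.1915,0.06],np.radians(-23)); o=tcp()[2]; print(o["force"],o["ft_torque"],o["q"][6])
snap("scene","k4",(230,220,360,340),5)
E
```

```text
time_s: 41.6
ee_pos: [0.6661, -0.1908, 0.217]
tcp_rot: [0.139, 0.693, -0.14, 0.693]
force: [1.0, 1.2, -2.0]
width: 0.0093
grasp now [ 0.6662 -0.1909  0.0623] yaw -22.78 rotvec [0.22 0.05 0.02] shift cm (cur axes) [ 0.23 -0.09 -0.03] (target axes) [ 0.23 -0.09 -0.03]
[ 1.03024355  1.17292785 -2.02459294] [ 0.21615833 -0.20164226  0.01076364] 0.9953859956807096
```

View pics/k4.png

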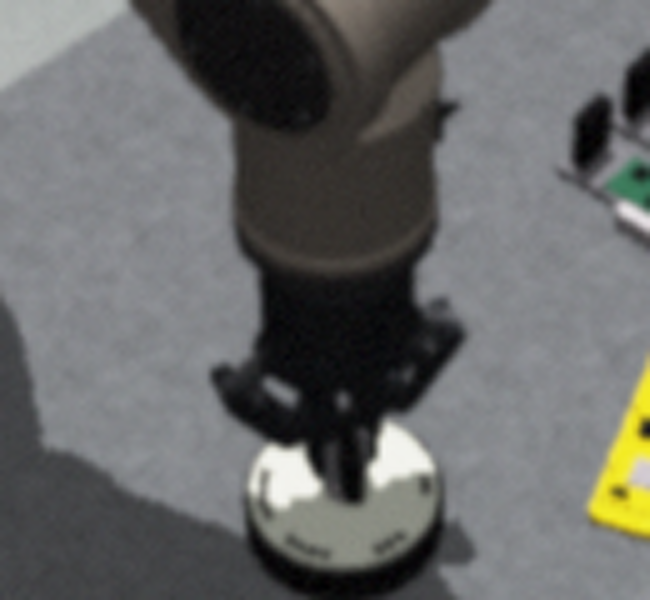

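```bash
python3 -m pendant '[5,0,0,0,0,0,1, 5,0,0,0,0,0,1, 5,0,0,0,0,0,1, 5,0,0,0,0,0,1]'
python3 - <<'E'
from h import *
delta([0.6662,-0.1909,0.062],np.radians(-45)); o=tcp()[2]; print(o["force"],o["ft_torque"],o["q"].round(2),o["width"])
E
```

```text
time_s: 42.05
ee_pos: [0.6663, -0.1904, 0.217]
tcp_rot: [0.262, 0.657, -0.261, 0.657]
force: [2.7, 2.1, -3.0]
width: 0.0094
grasp now [ 0.6665 -0.1903  0.0623] yaw -43.39 rotvec [ 1.61  0.03 -0.09] shift cm (cur axes) [ 0.03 -0.04  0.03] (target axes) [ 0.03 -0.04  0.03]
[ 2.69591262  2.09805274 -2.9956692 ] [ 0.28423229 -0.33369508  0.05463783] [ 0.53  0.7  -0.5   1.67  0.41  0.88  0.68] 0.009424317425016144
```

```bash
python3 -m pendant '[6,0,0,0,0,0,1, 6,0,0,0,0,0,1, 6,0,0,0,0,0,1, 6,0,0,0,0,0,1, 6,0,0,0,0,0,1, 6,0,0,0,0,0,1]'
python3 - <<'E'
from h import *
delta([0.6662,-0.1909,0.062],np.radians(-81)); o=tcp()[2]; print(o["force"],o["ft_torque"],o["q"].round(2),o["width"])
E
```

```text
time_s: 42.65
ee_pos: [0.6671, -0.1898, 0.217]
tcp_rot: [0.46, 0.538, -0.457, 0.539]
force: [3.5, 0.8, -4.8]
width: 0.0092
grasp now [ 0.6677 -0.1895  0.0623] yaw -80.84 rotvec [ 0.16 -0.07 -0.22] shift cm (cur axes) [ 0.03 -0.11  0.1 ] (target axes) [ 0.03 -0.11  0.1 ]
[ 3.53338539  0.82237644 -4.75843334] [ 0.11676908 -0.45213724  0.04542502] [ 0.43  0.67 -0.34  1.67  0.28  0.84  0.12] 0.009241964231316825
```

```bash
python3 -m pendant '[6,0,0,0,-0.1,0.1,1, 6,0,0,0,0,0,1, 6,0,0,0,0,0,1, 6,0,0,0,0,0,1, 6,0,0,0,0,0,1, 6,0,0,0,0,0,1, 6,0,0,0,0,0,1, 6,0,0,0,0,0,1]'
python3 - <<'E'
from h import *
delta([0.6662,-0.1909,0.062],np.radians(-129)); o=tcp()[2]; print(o["force"],o["ft_torque"],o["q"].round(2),o["width"])
E
```

```text
time_s: 43.45
ee_pos: [0.6681, -0.1903, 0.217]
tcp_rot: [0.646, 0.294, -0.64, 0.295]
force: [3.3, 0.0, -3.5]
width: 0.0089
grasp now [ 0.6694 -0.1899  0.0623] yaw -130.81 rotvec [-1.81 -0.42 -0.28] shift cm (cur axes) [ 0.03 -0.11  0.17] (target axes) [ 0.03 -0.11  0.17]
[ 3.31273375  0.03617519 -3.53371252] [-0.07262559 -0.31901931  0.09599363] [ 0.28  0.65 -0.13  1.68  0.11  0.81 -0.61] 0.008864436582589136
```

```bash
python3 -m pendant '[6,-0.4,-0.3,0,-0.1,0.15,1, 6,0,0,0,0,0.1,1, 6,0,0,0,0,0,1, 6,0,0,0,0,0,1, 6,0,0,0,0,0,1, 6,0,0,0,0,0,1, 6,0,0,0,0,0,1, 6,0,0,0,0,0,1]'
python3 - <<'E'
from h import *
delta([0.6662,-0.1909,0.062],np.radians(-180)); o=tcp()[2]; print(o["force"],o["ft_torque"],o["q"].round(2),o["width"])
E
```

```text
time_s: 44.25
ee_pos: [0.669, -0.1915, 0.217]
tcp_rot: [0.71, -0.005, -0.704, -0.005]
force: [1.3, -1.5, -3.1]
width: 0.009
grasp now [ 0.6703 -0.1915  0.0623] yaw 179.22 rotvec [-0.78 -0.51  0.02] shift cm (cur axes) [ 0.03 -0.06  0.28] (target axes) [ 0.03 -0.06  0.28]
[ 1.31911462 -1.5248455  -3.0963829 ] [-0.12111865 -0.12858065  0.05980153] [ 0.13  0.65  0.09  1.69 -0.08  0.79 -1.34] 0.008950042932438687
```

```bash
python3 -m pendant '[6,-0.5,0,0,0,0.2,1, 6,0,0,0,0,0.2,1, 6,0,0,0,0,0,1, 6,0,0,0,0,0,1, 6,0,0,0,0,0,1, 6,0,0,0,0,0,1, 6,0,0,0,0,0,1, 6,0,0,0,0,0,1]'
python3 - <<'E'
from h import *
delta([0.6662,-0.1909,0.062],np.radians(-230)); o=tcp()[2]; print(o["force"],o["ft_torque"],o["q"].round(2),o["width"])
E
```

```text
time_s: 45.05
ee_pos: [0.6679, -0.1926, 0.2172]
tcp_rot: [0.642, -0.303, -0.636, -0.304]
force: [1.5, -0.9, -1.7]
width: 0.0093
grasp now [ 0.6692 -0.1929  0.0625] yaw 129.2 rotvec [-0.8 -0.4  0.3] shift cm (cur axes) [0.04 0.02 0.24] (target axes) [0.05 0.02 0.24]
[ 1.50527665 -0.86297626 -1.66489344] [-0.05112167  0.15247313  0.16351976] [-0.03  0.67  0.31  1.7  -0.27  0.8  -2.05] 0.00927412396771651
```

```bash
python3 -m pendant '[0,0,0,0,0,0,0, 0,0,0,0,0,0,0, 0,0,0,0,0,0,0, 0,0,0,0,0,0,0, 0,0,0,-2.5,0,0,0, 0,0,0,-2.5,0,0,0, 0,0,0,0,0,0,0]'
python3 -m pendant '[-8,0,0,0,0,0,0, -8,0,0,0,0,0,0, -8,0,0,0,0,0,0, -8,0,0,0,0,0,0, -8,0,0,0,0,0,0, -8,0,0,0,0,0,0, -8,0,0,0,0,0,0, -8,0,0,0,0,0,0, -8,0,0,0,0,0,0, -8,0,0,0,0,0,0, -8,0,0,0,0,0,0]'
python3 -m pendant '[-8,0,0,0,0,0,0, -8,0,0,0,0,0,0, -8,0,0,0,0,0,0, -8,0,0,0,0,0,0, -8,0,0,0,0,0,0, -8,0,0,0,0,0,0, -8,0,0,0,0,0,0, -8,0,0,0,0,0,0, -8,0,0,0,0,0,0, -8,0,0,0,0,0,0, 0,0,0,0,0,0,0]'
python3 - <<'E'
from h import *
delta([0.6662,-0.1909,0.062],np.radians(-50.8)); o=tcp()[2]; print(o["q"].round(2),o["width"])
snap("scene","k5",(230,220,360,340),5)
E
```

```text
time_s: 45.75
ee_pos: [0.6672, -0.1927, 0.2682]
tcp_rot: [0.643, -0.3, -0.638, -0.301]
force: [0.7, 0.1, 0.1]
width: 0.0853
time_s: 46.85
ee_pos: [0.6659, -0.1927, 0.2647]
tcp_rot: [0.662, 0.252, -0.659, 0.253]
force: [-0.1, -0.6, -0.4]
width: 0.0854
time_s: 47.95
ee_pos: [0.6639, -0.1942, 0.2599]
tcp_rot: [0.323, 0.63, -0.319, 0.63]
force: [0.0, -0.3, -0.3]
width: 0.0851
grasp now [ 0.6644 -0.1937  0.1052] yaw -54.01 rotvec [-3.21 -0.06 -0.27] shift cm (cur axes) [ 4.32  0.36 -0.13] (target axes) [ 4.32  0.39 -0.11]
[ 0.49  0.63 -0.42  1.65  0.3   0.92  0.59] 0.08511039103721042
```

View pics/k5.png

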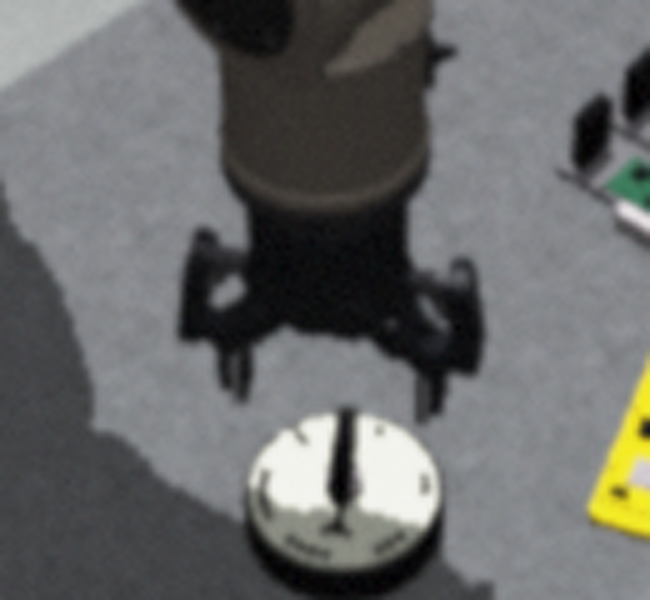

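The arrow now points between three and four dots at crop (338,530), as computed. Gripping again.

```bash
python3 -m pendant '[-3.2,0,-0.2,1.2,0.4,-0.1,0, 0,0,0,1.3,0,0,0, 0,0,0,1.3,0,0,0, 0,0,0,0.5,0,0,0, 0,0,0,0,0,0,0]'
python3 - <<'E'
from h import *
delta([0.6662,-0.1909,0.062],np.radians(-50.8)); o=tcp()[2]; print(o["q"].round(2),o["width"])
E
```

```text
time_s: 48.5
ee_pos: [0.6662, -0.1914, 0.2137]
tcp_rot: [0.311, 0.636, -0.31, 0.635]
force: [0.3, -0.3, 0.5]
width: 0.0853
grasp now [ 0.6662 -0.1911  0.059 ] yaw -52.02 rotvec [-1.22 -0.08 -0.05] shift cm (cur axes) [-0.3   0.03 -0.04] (target axes) [-0.3   0.03 -0.04]
[ 0.47  0.69 -0.41  1.67  0.34  0.85  0.59] 0.08529817781767082
```

```bash
python3 -m pendant '[-1.2,0,0,-0.3,0,0,0, 0,0,0,0,0,0,1, 0,0,0,0,0,0,1, 0,0,0,0,0,0,1, 0,0,0,0,0,0,1, 0,0,0,0,0,0,1, 0,0,0,0,0,0,1, 0,0,0,0,0,0,1, 0,0,0,0,0,0,1, 0,0,0,0,0,0,1]' 40
python3 -m pendant '[6,0,0,0,0,0,1, 6,0,0,0,0,0,1, 6,0,0,0,0,0,1, 6,0,0,0,0,0,1, 6,0,0,0,0,0,1, 6,0,0,0,0,0,1, 6,0,0,0,0,0,1, 6,0,0,0,0,0,1, 6,0,0,0,0,0,1, 6,0,0,0,0,0,1]'
python3 - <<'E'
from h import *
delta([0.6662,-0.1909,0.062],np.radians(-130.7)); o=tcp()[2]; print(o["force"],o["q"].round(2),o["width"])
E
```

```text
time_s: 49.5
ee_pos: [0.667, -0.1912, 0.2189]
tcp_rot: [0.304, 0.638, -0.302, 0.639]
force: [0.7, 1.0, 0.2]
width: 0.0092
time_s: 50.5
ee_pos: [0.6677, -0.191, 0.2189]
tcp_rot: [0.592, 0.39, -0.588, 0.39]
force: [2.0, 0.8, -2.7]
width: 0.0091
grasp now [ 0.6685 -0.1907  0.0642] yaw -113.04 rotvec [17.66 -0.26 -0.18] shift cm (cur axes) [ 0.22 -0.14  0.05] (target axes) [ 0.22 -0.12  0.09]
[ 2.00538088  0.78626609 -2.74956551] [ 0.29  0.65 -0.15  1.68  0.12  0.82 -0.31] 0.009103332020265035
```

```bash
python3 -m pendant '[6,-0.2,0,0,-0.1,0.1,1, 6,0,0,0,0,0,1, 4.7,0,0,0,0,0,1, 0,0,0,0,0,0,1]'
python3 - <<'E'
from h import *
delta([0.6662,-0.1909,0.062],np.radians(-130.7)); o=tcp()[2]; print(o["force"],o["q"].round(2),o["width"])
E
python3 -m pendant '[0,0,0,0,0,0,0, 0,0,0,0,0,0,0, 0,0,0,0,0,0,0, 0,0,0,0,0,0,0, 0,0,0,-2.5,0,0,0, 0,0,0,-2.5,0,0,0, 0,0,0,-3,0,0,0, 0,0,0,-3,0,0,0, 0,0,0,0,0,0,0]'
python3 - <<'E'
from h import *
delta([0.5,0,0.2],np.radians(-130.7))
snap("scene","k6",(230,220,360,340),5)
E
```

```text
time_s: 50.9
ee_pos: [0.6677, -0.1906, 0.2189]
tcp_rot: [0.644, 0.295, -0.64, 0.297]
force: [1.5, -0.5, 0.6]
width: 0.0091
grasp now [ 0.6687 -0.1907  0.0642] yaw -130.52 rotvec [ 0.18 -0.22 -0.32] shift cm (cur axes) [ 0.21 -0.1   0.12] (target axes) [ 0.22 -0.09  0.12]
[ 1.54453438 -0.45759354  0.55553849] [ 0.24  0.65 -0.07  1.68  0.06  0.8  -0.57] 0.00910790905631145
time_s: 51.8
ee_pos: [0.6661, -0.191, 0.3314]
tcp_rot: [0.642, 0.299, -0.64, 0.299]
force: [1.0, -0.0, 0.6]
width: 0.0852
grasp now [ 0.6666 -0.191   0.1767] yaw -129.97 rotvec [ 0.73 -0.13 -0.11] shift cm (cur axes) [ -2.37 -25.    -3.97] (target axes) [ -2.33 -25.05  -3.65]
```

View pics/k6.png

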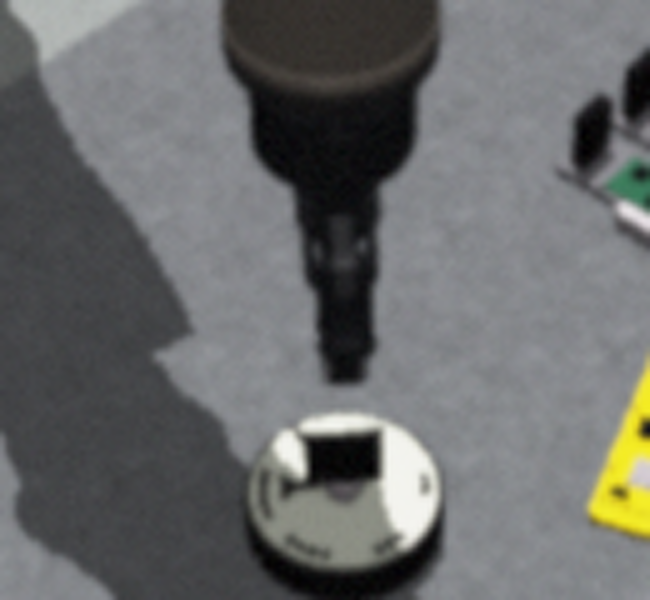

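The arrow at crop (288,488) points at the five-dot mark at (265,495). I'll clear the arm for a last top-view check.

```bash
python3 -m pendant '[0,0,0,-2,0,3,0, 0,0,0,-2,0,4,0, 0,0,0,0,0,4,0, 0,0,0,0,0,4,0, 0,0,0,0,0,4,0, 0,0,0,0,0,4,0, 0,0,0,0,0,4,0, 0,0,0,0,0,3,0, 0,0,0,0,0,0,0, 0,0,0,0,0,0,0]'
python3 - <<'E'
from h import *
f=snap("top","t25",(150,120,490,300),2.3);boards(f)
cv2.imwrite("pics/k7.png",cv2.resize(f[160:220,365:430],None,fx=9,fy=9,interpolation=cv2.INTER_CUBIC)[:,:,::-1])
E
```

```text
time_s: 52.85
ee_pos: [0.464, -0.4282, 0.3611]
tcp_rot: [-0.638, -0.304, 0.642, -0.297]
force: [-0.1, 0.4, -0.8]
width: 0.0853
px [250. 207.] size [48. 27.] origin [0.6115 0.1467] yaw 6.8 tab [0.5569 0.1402] dock [-0.0087 -0.054 ]
px [272. 205.] size [46. 27.] origin [0.6161 0.0967] yaw 5.5 tab [0.5614 0.0913] dock [-0.0084 -0.1042]
px [228. 208.] size [48. 26.] origin [0.6076 0.1999] yaw 2.8 tab [0.5527 0.1973] dock [-0.008  -0.0006]
px [183. 212.] size [48. 26.] origin [0.5985 0.3041] yaw 3.7 tab [0.5436 0.3005] dock [-0.0081  0.104 ]
px [205. 210.] size [46. 28.] origin [0.6032 0.252 ] yaw 3.5 tab [0.5483 0.2487] dock [-0.0079  0.0517]
```

View pics/t25.png

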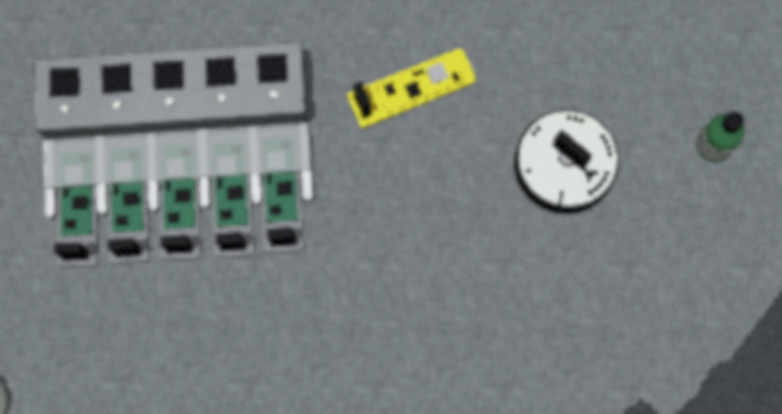

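View pics/k7.png

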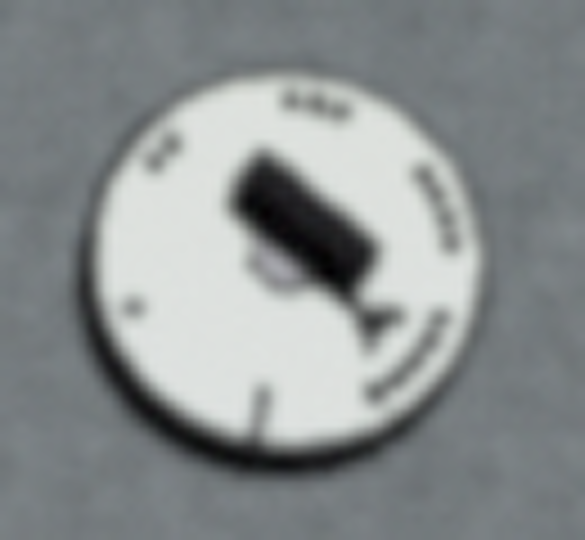

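Run:
```python
from h import *
c=np.array([0.66583,-0.19211])
d=ray("top",365+380/9,160+322/9,.031)[:2]-c; print(np.degrees(np.arctan2(d[1],d[0])))
print(ctrl.get_obs()["force"]); print(ctrl.job_done())
```

```text
-127.91964587058243
[-0.34126328 -0.43963894 -0.65560477]
the job is handed in; nothing more can be done
None
```

I slid the four loose grey carriers into bays 5, 4, 3 and 1, leaving the one already in bay 2 where it was. I then wound the timer key clockwise to five dots in two grips and handed the job in at about 53 s of the 210 s allowed.

**Carriers:** in the last top picture all five sit at the same depth. My depth measure gave −7.9 to −8.7 mm against −8.7 mm for the parked carrier, which did not move. I judged "fully home" by that match and by the push force rising to 27–52 N at the stop, which was a firmer push than needed.

**Timer:** the arrow points at −127.9° in the picture, against −130.7° for the five-dot mark. The gripper read −130.5° before letting go. That 3° disagreement is well inside the 14° allowed.

**Other checks:** the flux bottle and the nearest yellow look-alike had not moved in the last picture. The mouse and screwdriver were not fully in it, but my moves did not go near them. The arm was clear, with no contact force. My first grip on the first carrier was off, so I opened and re-gripped before lifting it. I noticed neither the grip slackening nor a carrier being knocked aside.

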